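# Plate up the shortbread with the tongs

## Task

Plate up the shortbread for tea: take the sprung tongs from their caddy and, touching the shortbread only with the tongs, carry every finger from the chopping board to the dark serving tray. Lay the fingers flat, holes up, in one neat row across the tray, side by side and touching: the row starts hard against the end rim away from the dip dish (the far end, seen from the robot) and every finger's end is pushed square and flush against the left-hand long rim. When the row is tight, stand the tongs back in their caddy, and do not push the lemon, the mug or the garlic about.

Things in the scene. Friction and masses are not known exactly. Their poses are not given: they have to be found in the camera images.
- shortbread1: one of up to six alike baked shortbread fingers, golden brown, rigid, 80 x 28 x 20 mm (own x along the 80 mm, y along the 28 mm, z up, docking holes on top), about 35 g; origin at the centre of its underside; starts flat on the chopping board. Some may be absent.
- shortbread2: one of up to six alike baked shortbread fingers, golden brown, rigid, 80 x 28 x 20 mm (own x along the 80 mm, y along the 28 mm, z up, docking holes on top), about 35 g; origin at the centre of its underside; starts flat on the chopping board. Some may be absent.
- shortbread3: one of up to six alike baked shortbread fingers, golden brown, rigid, 80 x 28 x 20 mm (own x along the 80 mm, y along the 28 mm, z up, docking holes on top), about 35 g; origin at the centre of its underside; starts flat on the chopping board. Some may be absent.
- shortbread4: one of up to six alike baked shortbread fingers, golden brown, rigid, 80 x 28 x 20 mm (own x along the 80 mm, y along the 28 mm, z up, docking holes on top), about 35 g; origin at the centre of its underside; starts flat on the chopping board. Some may be absent.
- shortbread5: one of up to six alike baked shortbread fingers, golden brown, rigid, 80 x 28 x 20 mm (own x along the 80 mm, y along the 28 mm, z up, docking holes on top), about 35 g; origin at the centre of its underside; starts flat on the chopping board. Some may be absent.
- shortbread6: one of up to six alike baked shortbread fingers, golden brown, rigid, 80 x 28 x 20 mm (own x along the 80 mm, y along the 28 mm, z up, docking holes on top), about 35 g; origin at the centre of its underside; starts flat on the chopping board. Some may be absent.
- board: wooden chopping board lying flat, fixed, 230 mm along its own x (which points to the robot's left) by 340 mm along its own y (which runs along the robot's x axis), top 22 mm above its origin, which is at the centre of its underside
- tray: dark wooden serving tray, fixed, 316 mm along its own x (pointing away from the robot, within 0.13 rad) by 124 mm along its own y (to the robot's left); origin at the centre of its underside. Floor 5 mm above the origin; the rim all round is 6 mm thick and 13 mm high; inside 304 x 112 mm, so the far end rim's inner face is at own x = +152 mm and the left rim's at own y = +56 mm
- tray_corner (a point): the inner corner of the tray between the far end rim and the left long rim, at floor height: own x = +152, y = +56, z = +5 mm in the tray's frame
- row1 (a point): where the underside's centre of the row's finger no. 1 comes to lie (counted from the far end rim) in a perfectly tight row, flush with the left rim: x = 138, y = 16, z = 5 mm in the tray's frame
- row2 (a point): where the underside's centre of the row's finger no. 2 comes to lie (counted from the far end rim) in a perfectly tight row, flush with the left rim: x = 110, y = 16, z = 5 mm in the tray's frame
- row3 (a point): where the underside's centre of the row's finger no. 3 comes to lie (counted from the far end rim) in a perfectly tight row, flush with the left rim: x = 82, y = 16, z = 5 mm in the tray's frame
- row4 (a point): where the underside's centre of the row's finger no. 4 comes to lie (counted from the far end rim) in a perfectly tight row, flush with the left rim: x = 54, y = 16, z = 5 mm in the tray's frame
- row5 (a point): where the underside's centre of the row's finger no. 5 comes to lie (counted from the far end rim) in a perfectly tight row, flush with the left rim: x = 26, y = 16, z = 5 mm in the tray's frame
- row6 (a point): where the underside's centre of the row's finger no. 6 comes to lie (counted from the far end rim) in a perfectly tight row, flush with the left rim: x = -2, y = 16, z = 5 mm in the tray's frame
- dish: round dip dish on the tray's near end, fixed to it, 93 mm across, 29 mm high; origin at the centre of its underside, at x = -104, y = 0 mm in the tray's frame
- tongs: short sprung steel tongs, upright, 80 g, 139 mm high: a barrel hinge at the top, two arms hanging down to black silicone tips (20 mm wide, 18 mm high, 3 mm thick). Origin midway between the open tips at their lower edge; own z up to the hinge, own y the line along which the arms close (either way round is alike), own x along the tips' width. Free, the tips stand 56 mm apart by themselves
- tongs_grip (a point): midway between the flat black finger rests of the tongs' arms, 94 mm above the tongs' origin; grip across both arms here, from above. The rests are 22 mm wide, run from 76 to 112 mm above the origin, and measure 52 mm over their outsides when free. Each mm of squeeze here closes the tips' gap by 3.4 mm: 49 mm holds the tongs open (tips 46 mm apart), 44 mm is on a shortbread finger, 36 mm is shut
- tongs_left (a joint): angle by which an arm of the tongs is squeezed inwards, rad: 0 free, about 0.115 on a shortbread finger, about 0.23 shut; the other arm moves equally; a spring opens both (it pushes back at the rests with 10 N when barely squeezed, 16 N when shut). The tips swing 2 to 3 mm lower as they close; shut, their outer faces are about 6 mm either side of the middle, 20 mm above the lower edge
- caddy: pale wooden caddy for the tongs, open at the top, fixed, outside 38 mm along its own x, 80 mm along its own y and 62 mm high, walls and floor 5 mm; origin at the centre of its underside; its own y (the long side) runs roughly along the robot's x axis. The tongs stand in it on their tips, the closing line along its long side
- lemon: lemon, bystander, 78 x 55 x 56 mm, loose; origin at the centre of its underside
- mug: spotted mug behind the work, bystander, 82 x 114 x 91 mm, loose; origin at the centre of its underside
- garlic: garlic bulb behind the caddy, bystander, 60 x 57 x 58 mm, loose; origin at the centre of its underside

How it is judged:
By the outcome, as a careful person would: the job done as asked, in the order asked, and still so for the second after the job is handed in, with the robot touching nothing.
Of shortbread1, shortbread2, shortbread3, shortbread4, shortbread5, shortbread6 only 4 to 6 are there at a start; the rules pass over those that are not, and their reading is None.
At some moment in a run one of shortbread1, shortbread2, shortbread3, shortbread4, shortbread5, shortbread6 may be knocked a few centimetres aside while the robot is not near it.
It also fails if it takes over 210 s, if anything falls off the work surface, if the arm or the gripper's body presses on something with over 40 N, if the wrist force passes 120 N, or if a joint passes its speed limit or range.

## Robot

A 6-joint arm with a two-finger parallel gripper is mounted at the origin on a cart in front of the work surface, level with it; the furniture and walls round the work are solid. World frame = base frame: x ahead of the robot, y to its left, z up, the work surface at z = 0. Lengths are in m, angles in rad, forces in N, time in s.
With the tool pointing down it reaches from about 0.35 to 0.925 m from the base axis. Payload 6.4 kg.
Tool frame: the origin (TCP) lies between the finger pads; the fingertips stand 14 mm ahead of it and the grasp point (between the pads) lies 5 mm behind it; z points along the fingers, y is the line along which they close (so a half turn about z gives the same grasp; the last joint's range is limited). The gripper opens to 85 mm and grips with 20 to 120 N. Pads are 22 mm wide; open, the fingers measure 114 mm over their backs; the gripper's body (76 mm by 85 mm) begins 54 mm behind the grasp point. The pads swing forward as they close: fully open they stand 13 mm farther back than shut.
Start: joints at [0.963, 0.245, 1.558, -0, 1.339, -0.174], TCP at [0.273, 0.59, 0.245] pointing down, gripper open.
Joint ranges: [-3.13, 3.13], [-1.02, 2.26], [0.13, 2.54], [-0.95, 4.09], [0.21, 2.88], [-2.74, 2.74]. Speed limits (rad/s): [2.57, 2.57, 3.14, 3.14, 3.14, 3.14].

## Interface

Orientations are given as a unit quaternion [x, y, z, w].
In Python, from workcell import env, eyes gives the robot as it stands.
- The arm moves only by the tool servo_tool, never from a script. Its argument "commands" is text: rows parted by semicolons, each of 6 numbers parted by spaces: the shift along the world's x, y, z normalised to -1 to 1, where 1 is 0.25 m, then the turn, a rotation vector about the world's x, y, z normalised to -1 to 1, where 1 is 45 degrees. A call has 1 to 12 rows; each row is the pose to reach, as a shift and turn from the pose commanded when the call began; what a row does not reach only later rows make up. A row lasts 1/10 s, in which the tool goes at most 50 mm and 8.59 degrees, less where a joint would pass 70% of its speed; a pose out of reach is approached as far as the arm can. A call with a number of a shift or a turn outside -1 to 1 is refused whole. A call with a gripper value outside its range is refused whole. "grip" is the gripper command: -1 is shut, 1 is fully open, values between are in proportion, set as the call begins (left out, the last holds). The fingers move at their own pace and stop on an object; "squeeze" is the grip in N (left out, the last holds). Time passes only in rows, so rows that repeat a pose let the fingers close. It gives the time, the measured TCP pose, the force, the opening and the grip force at its end, in the units of the state.
- env.read_state(): the state, without advancing time (a new reading comes with each control period).
- eyes.capture(name): name is "scene" or "side" or "wrist"; returns the picture (400x640x3 uint8, red, green, blue); there is no depth.
- eyes.camera_info(name): a dict with "fov_y" (degrees; the focal length in pixels is half the picture's height over the tangent of half this angle, whatever the lens; pixels are square), "cx", "cy" (the principal point, pixels), "rvec" (rotation vector, rad) and "tvec" (3), from world to camera coordinates, as OpenCV has them; the wrist camera has in their place "T_tool_cam" (4x4, takes a point from camera to tool coordinates, whose origin is the TCP and whose axes are the flange's). Camera axes: x right, y down, z forward; pixel columns grow to the right and rows downward; lengths in m; the calibration is good to about 2 mm. A picture is of the moment at which its call begins: read the wrist's pose just before it. camera_info takes no time and is no camera call.
- env.close_job(): hands the job in; it is judged then, once.
Trained networks look in the newest picture that a camera, given by its name, has taken for a name from the list of things; names that differ only in an ending like _2 or _b are one class to them, and where a whole thing is asked for, a point or a joint stands for the part that bears it (a point fixed in the world has none). Each returns a list of dicts, best first, with "score" (0 to 1); they miss things now and then, are a little off and sometimes report something else, mostly with a low value. They report only what shows in the picture. A call takes as long as a camera call.
- eyes.trace(camera, thing): "region" (400x640 bool, what is visible of it) and "position" ([column, row] in pixels, amid what is visible of it).
The state is a dict: "time_s": time; "joint_pos": joint angles; "joint_velocities": joint speeds; "joint_efforts": joint torques, N m; "tcp_pos": TCP position; "tcp_rot": TCP orientation; "contact_force": force on the tool from outside, world axes, zero at the start; "torque": the same for the moment, N m; "finger_gap": finger opening in m; "grasp_force": force on a finger pad.
Only numpy, scipy, OpenCV 4.12 (cv2) and the standard library are available. Lean on these libraries where they do the work, as an engineer would, in place of code of your own. Each camera call takes 0.05 s, during which the arm holds its last target. There are 200 camera calls.

## Working session

There is one attempt and no reset: what is moved stays moved. The work goes in short steps, Python scripts to look and compute and a tool call to move; the robot and the scene stay as the last step left them, time stands still between calls to the robot, and variables do not carry over. Pictures are saved under pics/ and viewed, at most 14 in all, crops included, and the job is handed in when it is done.

Besides the shell and the picture viewer there is one more tool, called as a command line: name --argument value ..., lists and objects as JSON in quotes. servo_tool: Moves the arm, as the interface text tells. Its arguments: {"type":"object","properties":{"commands":{"type":"string"},"grip":{"type":"number"},"squeeze":{"type":"number"}},"required":["commands"]}

```bash
ls; mkdir -p pics; cat > h.py <<'E'
import numpy as np, cv2
from workcell import env, eyes
from scipy.spatial.transform import Rotation as R
def cam(name, st=None):
    i=eyes.camera_info(name); f=200/np.tan(np.radians(i["fov_y"])/2)
    K=np.array([[f,0,i["cx"]],[0,f,i["cy"]],[0,0,1]])
    if "rvec" in i:
        Rm=R.from_rotvec(np.ravel(i["rvec"])).as_matrix(); t=np.ravel(i["tvec"])
    else:
        st=st or env.read_state(); T=np.eye(4); T[:3,:3]=R.from_quat(st["tcp_rot"]).as_matrix(); T[:3,3]=st["tcp_pos"]
        M=np.linalg.inv(T@np.array(i["T_tool_cam"])); Rm,t=M[:3,:3],M[:3,3]
    return K,Rm,t
def unproj(c,px,z):
    K,Rm,t=c; px=np.atleast_2d(px).astype(float)
    d=(np.linalg.inv(K)@np.c_[px,np.ones(len(px))].T).T@Rm; o=-Rm.T@t
    return o+d*((z-o[2])/d[:,2])[:,None]
def proj(c,P):
    K,Rm,t=c; q=(K@(Rm@np.atleast_2d(P).T+t[:,None])).T; return q[:,:2]/q[:,2:]
def snap(name,fn=None):
    st=env.read_state(); im=eyes.capture(name); c=cam(name,st)
    if fn: cv2.imwrite("pics/"+fn,im[:,:,::-1])
    return im,c
E
python3 - <<'E'
from h import *
for n in("scene","side","wrist"):
    im,c=snap(n,n+"0.png"); print(n,eyes.camera_info(n)["fov_y"],"pos",-c[1].T@c[2],"fwd",c[1][2])
    for th in("shortbread1","tray","tongs","caddy","board","dish","lemon","mug","garlic"):
        for r in eyes.trace(n,th)[:7]:
            if r["score"]>.3: print(th,round(r["score"],2),np.round(r["position"]),r["region"].sum())
a=[cv2.imread(f"pics/{n}0.png") for n in("scene","side","wrist")]
print(env.read_state())
E
```

```text
pics
scene 46.18078547976695 pos [-0.14956055 -0.38818841  0.85571513] fwd [ 0.66322932  0.35910974 -0.65663313]
shortbread1 0.94 [269. 211.] 368
shortbread1 0.65 [288. 194.] 289
shortbread1 0.63 [215. 222.] 297
shortbread1 0.6 [256. 180.] 302
tray 0.74 [371. 268.] 5787
tray 0.48 [326. 192.] 366
tongs 0.59 [372. 269.] 5740
tongs 0.38 [289. 195.] 316
caddy 0.93 [327. 220.] 752
board 0.75 [245. 226.] 7085
board 0.58 [324. 194.] 414
dish 0.69 [357. 288.] 1140
lemon 0.66 [289. 278.] 601
mug 0.68 [388. 192.] 1187
mug 0.41 [214. 220.] 324
garlic 0.77 [348. 184.] 281
garlic 0.63 [372. 269.] 5575
side 47.36717265001481 pos [0.31928977 0.78721917 0.79463079] fwd [ 0.25749646 -0.70965714 -0.65580661]
shortbread1 0.97 [288. 236.] 416
shortbread1 0.91 [270. 271.] 521
shortbread1 0.83 [351. 296.] 587
shortbread1 0.68 [324. 250.] 398
tray 0.58 [372. 180.] 3546
tongs 0.88 [325. 178.] 343
tongs 0.68 [327. 276.] 12067
caddy 0.6 [318. 203.] 859
board 0.83 [331. 277.] 11588
board 0.51 [371. 181.] 3536
dish 0.72 [372. 186.] 3587
dish 0.62 [404. 183.] 666
lemon 0.96 [408. 224.] 467
lemon 0.51 [322. 176.]
[... 228 characters left out ...]
9.62891493e-01,  2.45121181e-01,  1.55776311e+00, -4.26987014e-05,
        1.33870705e+00, -1.74088424e-01]), 'joint_velocities': array([ 5.11693919e-04,  4.88062388e-04, -1.89780080e-03, -5.31576639e-05,
        2.38048834e-04,  1.74474068e-03]), 'joint_efforts': array([-3.61133671e-04, -4.29506421e+01, -3.26415682e+01, -1.79963636e-04,
        5.30798206e-04, -1.29121247e-05]), 'tcp_pos': array([0.27322906, 0.58980963, 0.24529655]), 'tcp_rot': array([ 2.15206514e-01,  9.76568562e-01, -7.31150165e-06,  1.94590265e-05]), 'contact_force': array([0.30745875, 0.28704344, 0.12439974]), 'torque': array([ 0.01226603, -0.03211814, -0.02811262]), 'grasp_force': 0.0, 'finger_gap': 0.0853252899247553}
```

```bash
python3 - <<'E'
import cv2
a=cv2.imread("pics/scene0.png")[140:340,160:460]; b=cv2.imread("pics/side0.png")[110:370,200:460]
cv2.imwrite("pics/s1.png",cv2.resize(a,(800,533),interpolation=cv2.INTER_CUBIC));cv2.imwrite("pics/s2.png",cv2.resize(b,(600,600),interpolation=cv2.INTER_CUBIC))
E
```

```text
(no output)
```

View pics/s1.png

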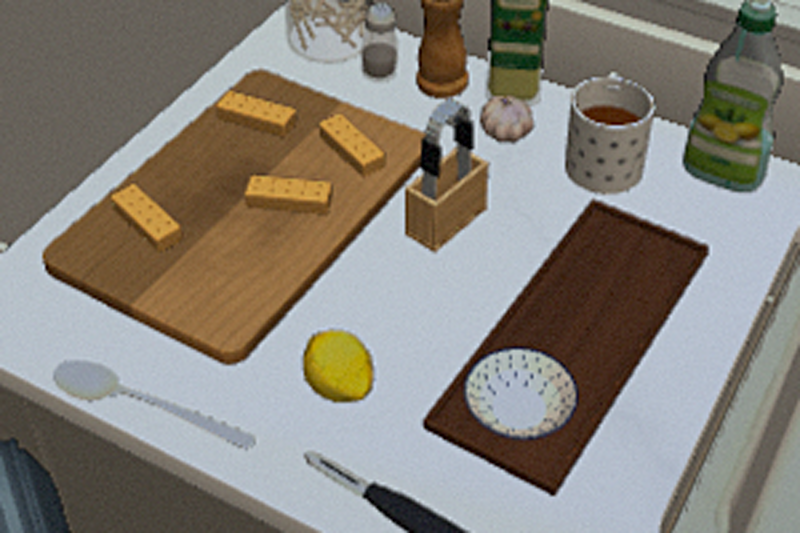

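View pics/s2.png

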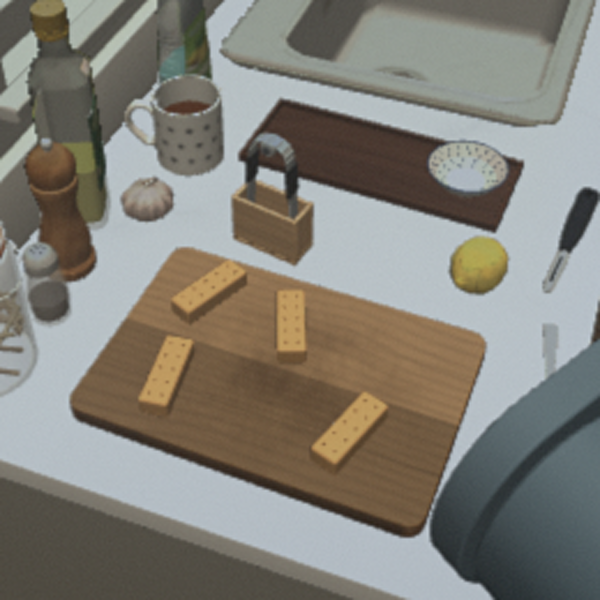

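The pictures show four fingers on the board, the tongs in the caddy in the middle, and the tray on the right. The tray's dish is at its near end. Next I fit poses by matching projected boxes to the traced outlines.

```bash
cat >> h.py <<'E'
from scipy.optimize import minimize
def box(p,L,W,H,z0):
    x,y,a=p; c,s=np.cos(a),np.sin(a)
    return np.array([[x+c*u-s*v,y+s*u+c*v,z] for u in(-L/2,L/2) for v in(-W/2,W/2) for z in(z0,z0+H)])
def mask(c,P,S=4):
    q=cv2.convexHull((proj(c,P)*S).astype(np.float32)); m=np.zeros((400*S,640*S),np.uint8)
    cv2.fillConvexPoly(m,np.round(q+S/2).astype(np.int32),1)
    return cv2.resize(m.astype(np.float32),(640,400),interpolation=cv2.INTER_AREA)
def fit(obs,dims,z0,p0,starts=(0,)):
    # obs: list of (cam, region)
    def cost(v):
        p=(v[0]/1000,v[1]/1000,v[2]/30); e=0
        for c,r in obs:
            m=mask(c,box(p,*dims,z0)); e+=np.abs(m-r).sum()/r.sum()
        return e/len(obs)
    best=None
    for a in starts:
        x0=np.array([p0[0]*1000,p0[1]*1000,a*30]); 
        r=minimize(cost,x0,method="Nelder-Mead",options=dict(initial_simplex=x0+np.array([[0,0,0],[12,0,0],[0,12,0],[0,0,8]]),xatol=.1,fatol=1e-4,maxiter=150))
        if best is None or r.fun<best.fun: best=r
    v=best.x; return np.array([v[0]/1000,v[1]/1000,v[2]/30]),best.fun
def centroid(c,r,z):
    ys,xs=np.nonzero(r); return unproj(c,[[xs.mean(),ys.mean()]],z)[0]
E
cat > find.py <<'E'
from h import *
C={n:snap(n)[1] for n in("scene","side")}
def best(n,th): return eyes.trace(n,th)
S={n:[r for r in eyes.trace(n,"shortbread1") if r["score"]>.3 and r["region"].sum()<900] for n in C}
A=np.arange(4)*np.pi/4
for r in S["scene"]:
    p=centroid(C["scene"],r["region"],.032)
    q=[(np.linalg.norm(centroid(C["side"],s["region"],.032)-p),i) for i,s in enumerate(S["side"])]
    d,i=min(q); obs=[(C["scene"],r["region"])]
    if d<.02: obs.append((C["side"],S["side"][i]["region"]))
    print("bread",np.round(fit(obs,(.08,.028,.02),.022,p,A),4),round(d,4),[np.round(fit([o],(.08,.028,.02),.022,p,A)[0],4) for o in obs])
def one(th,dims,z0,lo,hi,a):
    obs=[]
    for n in C:
        for r in eyes.trace(n,th):
            if lo<r["region"].sum()<hi: obs.append((C[n],r["region"])); break
    p=centroid(*obs[0],z0+dims[2]/2); print(th,fit(obs,dims,z0,p,a),[np.round(fit([o],dims,z0,p,a)[0],4) for o in obs])
one("tray",(.316,.124,.013),0,3000,7000,[0]); one("caddy",(.08,.038,.062),0,600,1000,[0])
one("board",(.34,.23,.022),0,6000,13000,[0])
for n in C:
    for r in eyes.trace(n,"tongs"):
        if r["region"].sum()<500: ys,xs=np.nonzero(r["region"]); print("tongs",n,xs.min(),xs.max(),ys.min(),ys.max(),centroid(C[n],r["region"],.1))
for th,z in(("lemon",.028),("mug",.045),("garlic",.029),("dish",.02)):
    for n in C:
        r=eyes.trace(n,th)[0]; print(th,n,centroid(C[n],r["region"],z))
E
python3 find.py
```

```text
Traceback (most recent call last):
  File "find.py", line 11, in <module>
    print("bread",np.round(fit(obs,(.08,.028,.02),.022,p,A),4),round(d,4),[np.round(fit([o],(.08,.028,.02),.022,p,A)[0],4) for o in obs])
                  ~~~~~~~~^^^^^^^^^^^^^^^^^^^^^^^^^^^^^^^^^^^^
ValueError: setting an array element with a sequence. The requested array has an inhomogeneous shape after 1 dimensions. The detected shape was (2,) + inhomogeneous part.
```

```bash
sed -i 's/np.round(fit(obs,(.08,.028,.02),.022,p,A),4)/fit(obs,(.08,.028,.02),.022,p,A)/' find.py; python3 find.py
```

```text
bread (array([0.46718465, 0.24688885, 1.23230638]), np.float64(0.11726384364820847)) 0.0018 [array([0.4675, 0.2467, 1.2211]), array([0.4666, 0.2448, 1.2551])]
bread (array([0.55897116, 0.14705188, 1.95931221]), np.float64(0.1263676819620253)) 0.0027 [array([0.5603, 0.149 , 1.9249]), array([0.5596, 0.1433, 1.9537])]
bread (array([ 0.64385706,  0.24359784, -1.43622076]), np.float64(0.1490456575180483)) 0.0024 [array([0.646 , 0.2466, 1.5978]), array([0.6434, 0.2423, 1.6998])]
tray (array([ 0.55877762, -0.15681458, -0.05322495]), np.float64(0.07046774707002697)) [array([ 0.5591, -0.1551, -0.0514]), array([ 0.5581, -0.1571, -0.0594])]
caddy (array([ 0.62954481,  0.01301813, -0.17666545]), np.float64(0.186429043223174)) [array([ 0.6297,  0.0134, -0.1692]), array([ 0.6289,  0.014 , -0.1371])]
board (array([ 0.55039642,  0.19119675, -0.02750683]), np.float64(0.23919762597952532)) [array([ 0.5524,  0.1955, -0.0264]), array([ 0.5494,  0.1884, -0.0362])]
tongs scene 318 338 177 213 [0.63351655 0.01655103 0.1       ]
tongs side 307 328 168 201 [ 6.31832175e-01 -3.25676788e-04  1.00000000e-01]
lemon scene [ 0.40668418 -0.00296439  0.028     ]
lemon side [ 0.40730503 -0.00494791  0.028     ]
mug scene [ 0.77974413 -0.09012115  0.045     ]
mug side [ 0.78262648 -0.09269189  0.045     ]
garlic scene [0.76819495 0.01741178 0.029     ]
garlic side [0.77155287 0.02662064 0.029     ]
dish scene [ 0.46187959 -0.14593987  0.02      ]
dish side [ 0.45521056 -0.16334666  0.02      ]
```

servo_tool --commands "0.476 -0.769 0.02 0 0 -0.55; 0.476 -0.769 0.02 0 0 -0.55; 0.476 -0.769 0.02 0 0 -0.55; 0.476 -0.769 0.02 0 0 -0.55; 0.476 -0.769 0.02 0 0 -0.55; 0.476 -0.769 0.02 0 0 -0.55; 0.476 -0.769 0.02 0 0 -0.55" --grip 1

```text
time_s: 3.4
tcp_pos: [0.3924, 0.3975, 0.2505]
tcp_rot: [0.42, 0.908, 0.0, -0.0]
contact_force: [0.1, 0.1, -0.4]
finger_gap: 0.0853
grasp_force: 0.0
```

servo_tool --commands "0.476 -0.769 0.02 0 0 -0.55; 0.476 -0.769 0.02 0 0 -0.55; 0.476 -0.769 0.02 0 0 -0.55; 0.476 -0.769 0.02 0 0 -0.55; 0.476 -0.769 0.02 0 0 -0.55; 0.476 -0.769 0.02 0 0 -0.55; 0.476 -0.769 0.02 0 0 -0.55"

```text
time_s: 4.1
tcp_pos: [0.511, 0.2063, 0.2551]
tcp_rot: [0.604, 0.797, 0.0, -0.0]
contact_force: [0.5, 0.7, 0.7]
finger_gap: 0.085
grasp_force: 0.0
```

servo_tool --commands "0.476 -0.769 0.02 0 0 -0.55; 0.476 -0.769 0.02 0 0 -0.55; 0.476 -0.769 0.02 0 0 -0.55; 0.476 -0.769 0.02 0 0 -0.55; 0.476 -0.769 0.02 0 0 -0.55; 0.476 -0.769 0.02 0 0 -0.55; 0.476 -0.769 0.02 0 0 -0.55;0.476 -0.769 0.02 0 0 -0.55; 0.476 -0.769 0.02 0 0 -0.55"

```text
time_s: 5.0
tcp_pos: [0.6296, 0.015, 0.2603]
tcp_rot: [0.76, 0.65, -0.0, -0.0]
contact_force: [-0.3, 0.1, 0.3]
finger_gap: 0.0855
grasp_force: 0.0
```

```bash
python3 - <<'E'
from h import *
im,c=snap("wrist","w1.png"); print(env.read_state()["tcp_pos"],R.from_quat(env.read_state()["tcp_rot"]).as_matrix().round(3), -c[1].T@c[2])
for th in("tongs","caddy","shortbread1","tray"):
    for r in eyes.trace("wrist",th)[:6]: 
        if r["score"]>.3: print(th,r["score"],r["position"],r["region"].sum())
E
```

```text
[0.62976228 0.01466313 0.26039639] [[ 0.156  0.988  0.   ]
 [ 0.988 -0.156  0.   ]
 [ 0.     0.    -1.   ]] [0.64033119 0.09488733 0.38902246]
tongs 0.74 [325.1, 198.3] 1650
caddy 0.59 [326.0, 170.8] 3441
caddy 0.55 [324.4, 199.5] 1671
shortbread1 0.9 [327.4, 39.4] 2827
shortbread1 0.88 [221.3, 41.6] 3029
shortbread1 0.63 [225.2, 337.1] 919
tray 0.91 [313.9, 297.5] 19309
```

View pics/w1.png

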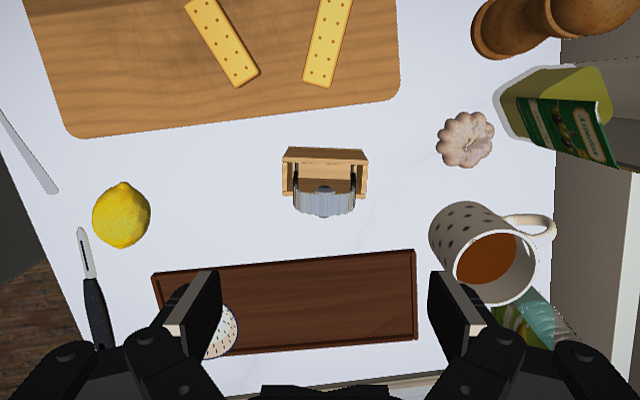

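The wrist view has the caddy at about (325,172) with the tongs centred in it. The tray's far end is at (416,250) to (417,340) and its left rim runs from (152,273) to (416,250).

```bash
cat > w.py <<'E'
from h import *
P=[r for r in [] ]
E
python3 - <<'E'
from h import *
c=cam("wrist")
print("caddy rim",unproj(c,[[283,149],[368,150.5],[367,159],[288,160]],.062).round(4))
print("tray rim",unproj(c,[[152,273],[416,250],[417,340]],.013).round(4))
im=cv2.imread("pics/w1.png")
obs=None
for r in eyes.trace("wrist","tongs")[:1]:
    ys,xs=np.nonzero(r["region"]); b=ys>ys.max()-8
    print("hinge top",xs[b].min(),xs[b].max(),ys.max(),ys.min(), unproj(c,[[xs[b].mean(),(ys.max()+190)/2]],.144))
t=eyes.trace("wrist","tray")[0]
cv2.imwrite("pics/crop.png",cv2.resize(im[130:230,260:400],(784,560),interpolation=cv2.INTER_CUBIC))
p=proj(c,[[.6295,.0135,.144],[.6295,.0135,.062],[.6295,.0135,.099]]);print(p)
E
```

```text
caddy rim [[0.5946 0.045  0.062 ]
 [0.6712 0.0314 0.062 ]
 [0.6694 0.0237 0.062 ]
 [0.5972 0.0343 0.062 ]]
tray rim [[ 0.4066 -0.082   0.013 ]
 [ 0.7167 -0.1011  0.013 ]
 [ 0.7081 -0.2262  0.013 ]]
hinge top 298 351 217 163 [[0.62804952 0.01381631 0.144     ]]
[[326.50993649 203.61148463]
 [326.07008869 176.2629322 ]
 [326.24034175 186.84880944]]
```

View pics/crop.png

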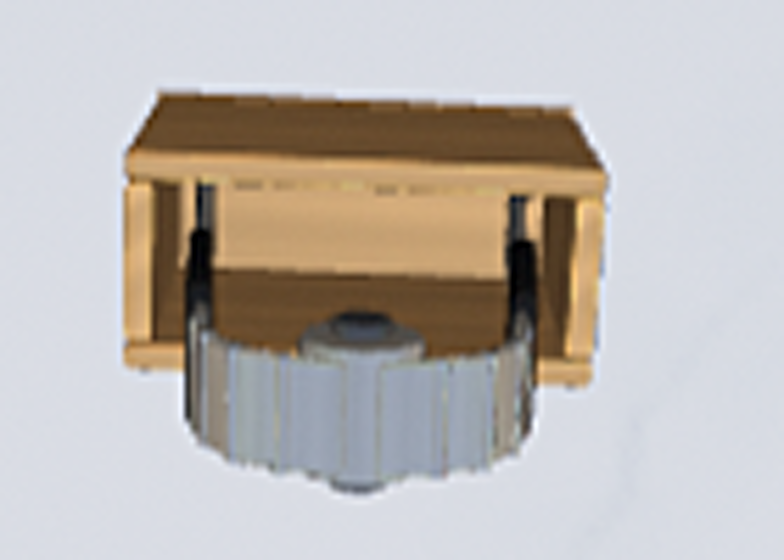

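The crop gives the caddy's rim corners at about (282.5,156.8), (368.5,160), (365.5,198.5) and (282.5,195). The hinge top is near (324.3,204).

```bash
python3 - <<'E'
from h import *
c=cam("wrist")
q=unproj(c,[[282.5,156.8],[368.5,160],[365.5,198.5],[282.5,195]],.062);print(q.round(4),q.mean(0),np.arctan2(*(q[1]-q[0])[1::-1]),np.arctan2(*(q[2]-q[3])[1::-1]))
print(unproj(c,[[324.3,202.5]],.143))
t=unproj(c,[[152,273],[416,250],[417,340]],.013); a=np.arctan2(*(t[1]-t[0])[1::-1]);u=np.array([np.cos(a),np.sin(a)]);v=np.array([-u[1],u[0]])
print("tray a",a,"centre",t[1][:2]-.158*u-.062*v, np.linalg.norm(t[1]-t[0]),np.linalg.norm(t[1]-t[2]))
# bread
for r in eyes.trace("wrist","shortbread1"):
    if r["score"]>.5 and r["region"].sum()>2000: print(fit([(c,r["region"])],(.08,.028,.02),.022,centroid(c,r["region"],.032),np.arange(4)*np.pi/4))
E
```

```text
[[ 0.5928  0.0378  0.062 ]
 [ 0.6707  0.0223  0.062 ]
 [ 0.6634 -0.0143  0.062 ]
 [ 0.5857  0.0017  0.062 ]] [0.62812813 0.01185999 0.062     ] -0.195855359187564 -0.2022517413869229
[[0.62807752 0.01400017 0.143     ]]
tray a -0.061775916647908026 centre [ 0.55510879 -0.153492  ] 0.31058405709851233 0.1253698795953728
(array([0.64845478, 0.13162352, 1.15422372]), np.float64(0.02509285461620092))
(array([0.55651696, 0.14606248, 1.94365679]), np.float64(0.07838808187520634))
```

servo_tool --commands "-0.007 -0.007 -0.1 0 0 -0.05; -0.007 -0.007 -0.2 0 0 -0.05; -0.007 -0.007 -0.3 0 0 -0.05;-0.007 -0.007 -0.4 0 0 -0.05;-0.007 -0.007 -0.5 0 0 -0.05;-0.007 -0.007 -0.56 0 0 -0.05;-0.007 -0.007 -0.62 0 0 -0.05;-0.007 -0.007 -0.672 0 0 -0.05;-0.007 -0.007 -0.672 0 0 -0.05;-0.007 -0.007 -0.672 0 0 -0.05"

```text
time_s: 6.4
tcp_pos: [0.6289, 0.0113, 0.0927]
tcp_rot: [0.774, 0.634, 0.0, 0.0]
contact_force: [-0.5, -0.5, 0.8]
finger_gap: 0.0849
grasp_force: 0.0
```

servo_tool --commands "0 0 0 0 0 0;0 0 0 0 0 0;0 0 0 0 0 0;0 0 0 0 0 0;0 0 0 0 0 0;0 0 0 0 0 0;0 0 0 0 0 0;0 0 0 0 0 0;0 0 0 0 0 0;0 0 0 0 0 0" --grip 0.13 --squeeze 40

```text
time_s: 7.4
tcp_pos: [0.6296, 0.0112, 0.0941]
tcp_rot: [0.774, 0.634, 0.001, 0.001]
contact_force: [-1.5, 0.2, 5.2]
finger_gap: 0.0482
grasp_force: 7.8
```

servo_tool --commands "0 0 0.1 0 0 0;0 0 0.2 0 0 0;0 0 0.3 0 0 0;0 0 0.4 0 0 0;0 0.1 0.5 0 0 0;0 0.25 0.55 0 0 0;-0.1 0.4 0.55 0 0 0;-0.2 0.45 0.55 0 0 0;-0.2 0.45 0.55 0 0 0;-0.2 0.45 0.55 0 0 0" --grip 0.15

```text
time_s: 8.4
tcp_pos: [0.5783, 0.124, 0.2299]
tcp_rot: [0.773, 0.634, 0.0, 0.0]
contact_force: [0.3, -1.1, -0.7]
finger_gap: 0.049
grasp_force: 7.9
```

```bash
cat > look.py <<'E'
from h import *
import sys
def look(fn,z0=.022,names=("wrist","scene","side")):
    out=[]
    for n in names:
        im,c=snap(n,f"{fn}_{n}.png")
        for r in eyes.trace(n,"shortbread1"):
            s=r["region"].sum()
            if r["score"]>.3 and s<9000:
                p=centroid(c,r["region"],z0+.01)
                if .3<p[0]<.75 and .05<p[1]<.34 and z0>.01 or z0<.01:
                    f=fit([(c,r["region"])],(.08,.028,.02),z0,p,np.arange(4)*np.pi/4)
                    print(n,round(r["score"],2),s,np.round(r["position"]),f[0].round(4),"yaw",round((f[0][2])%np.pi,3),round(f[1],3))
if __name__=="__main__":
    print(env.read_state()["tcp_pos"],env.read_state()["finger_gap"]); look(sys.argv[1],names=sys.argv[2].split(","))
E
python3 look.py a wrist,scene,side
```

```text
[0.57828204 0.1240212  0.2298851 ] 0.04904444153401088
wrist 0.96 2794 [298. 157.] [0.5553 0.1478 1.935 ] yaw 1.935 0.083
wrist 0.82 2965 [401. 148.] [0.6477 0.1335 1.1518] yaw 1.152 0.086
wrist 0.8 2689 [376.  37.] [0.6408 0.2446 1.6686] yaw 1.669 0.064
wrist 0.64 4223 [168.  61.] [0.4637 0.2459 1.2471] yaw 1.247 0.05
scene 0.88 347 [214. 221.] [0.4673 0.2479 1.1876] yaw 1.188 0.118
scene 0.85 423 [268. 212.] [0.5601 0.1492 1.9529] yaw 1.953 0.074
scene 0.58 313 [287. 194.] [0.6522 0.1345 1.1058] yaw 1.106 0.107
scene 0.53 308 [256. 180.] [0.6451 0.2481 1.628 ] yaw 1.628 0.161
side 0.81 393 [327. 252.] [0.5585 0.1447 1.9546] yaw 1.955 0.084
side 0.8 495 [290. 235.] [0.6511 0.132  1.1558] yaw 1.156 0.074
side 0.77 629 [352. 299.] [0.4664 0.2435 1.2557] yaw 1.256 0.067
side 0.56 577 [273. 272.] [0.6434 0.2418 1.6841] yaw 1.684 0.062
```

View pics/a_wrist.png

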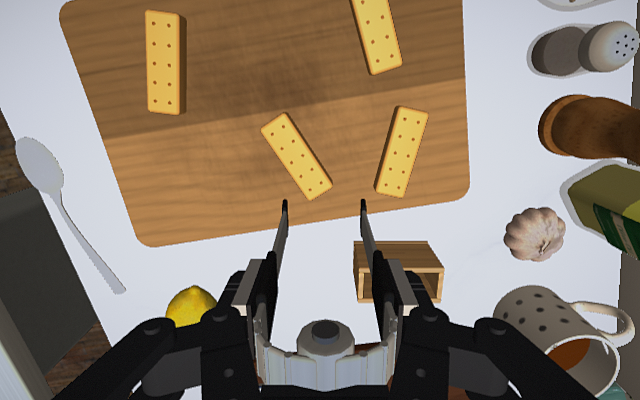

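Both tongs tips show, at about (285,203) and (364,203), and all four fingers are found. I check how the tips lie relative to the TCP.

```bash
python3 - <<'E'
from h import *
st=env.read_state();c=cam("wrist");T=R.from_quat(st["tcp_rot"]).as_matrix();o=np.array(st["tcp_pos"])
for dz in(.085,.089,.093):
  for dx in(-.01,0,.01): print(dz,dx,proj(c,[o+T@[dx,s*.0245,dz] for s in(-1,1)]).round(1).tolist())
im=cv2.imread("pics/a_wrist.png");cv2.imwrite("pics/tip.png",cv2.resize(im[190:310,260:400],(700,600),interpolation=cv2.INTER_CUBIC))
E
```

```text
0.085 -0.01 [[289.6, 233.3], [365.6, 233.3]]
0.085 0 [[289.2, 218.7], [366.1, 218.8]]
0.085 0.01 [[288.7, 203.8], [366.7, 203.9]]
0.089 -0.01 [[290.2, 230.9], [364.9, 230.9]]
0.089 0 [[289.7, 216.6], [365.4, 216.6]]
0.089 0.01 [[289.3, 201.9], [366.0, 201.9]]
0.093 -0.01 [[290.7, 228.6], [364.3, 228.6]]
0.093 0 [[290.3, 214.4], [364.8, 214.5]]
0.093 0.01 [[289.9, 200.0], [365.3, 200.0]]
```

View pics/tip.png

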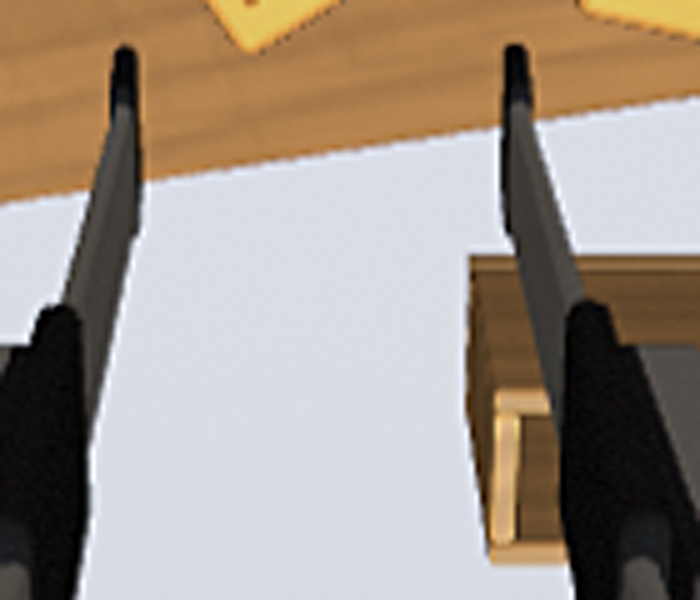

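The tips sit about 2 mm along -tool y and +2 mm along tool x from the TCP. I write a small calculator that turns a tip target into move units.

```bash
cat > go.py <<'E'
# go.py x y ztip yaw_of_closing_line -> move units for the tip centre
from h import *
import sys
x,y,z,yaw=map(float,sys.argv[1:5]); OX,OY=.002,-.002
if len(sys.argv)>5: OX,OY=map(float,sys.argv[5:7])
st=env.read_state(); T=R.from_quat(st["tcp_rot"]).as_matrix(); cur=np.arctan2(T[1,1],T[0,1])
d=(yaw-cur+np.pi/2)%np.pi-np.pi/2; ps=cur+d; Y=np.array([np.cos(ps),np.sin(ps)]); X=np.array([-Y[1],Y[0]])
t=np.array([*(np.array([x,y])-OX*X-OY*Y),z+.089])
print("tcp",np.round(st["tcp_pos"],4),"target",t.round(4),"units",((t-st["tcp_pos"])/.25).round(3),"turn",round(d/(np.pi/4),3), "tilt",T[2].round(3))
E
python3 go.py .6477 .1335 .028 -.419
```

```text
tcp [0.579  0.1231 0.2297] target [0.6487 0.1309 0.117 ] units [ 0.279  0.031 -0.451] turn -0.28 tilt [-0. -0. -1.]
```

servo_tool --commands "0.15 0.02 0 0 0 -0.15;0.279 0.031 0 0 0 -0.28;0.279 0.031 -0.1 0 0 -0.28;0.279 0.031 -0.25 0 0 -0.28;0.279 0.031 -0.37 0 0 -0.28;0.279 0.031 -0.42 0 0 -0.28;0.279 0.031 -0.451 0 0 -0.28;0.279 0.031 -0.451 0 0 -0.28;0.279 0.031 -0.451 0 0 -0.28"

```text
time_s: 9.6
tcp_pos: [0.6494, 0.1315, 0.1189]
tcp_rot: [0.838, 0.545, 0.001, 0.001]
contact_force: [1.1, -0.4, -1.3]
finger_gap: 0.0487
grasp_force: 7.9
```

servo_tool --commands "0 0 0 0 0 0;0 0 0 0 0 0;0 0 0 0 0 0;0 0 0 0 0 0;0 0 0 0 0 0;0 0 0 0 0 0;0 0 0 0 0 0;0 0 0 0 0 0" --grip -0.05 --squeeze 45

```text
time_s: 10.4
tcp_pos: [0.6492, 0.1315, 0.1182]
tcp_rot: [0.838, 0.545, 0.001, 0.001]
contact_force: [0.6, -1.1, 5.1]
finger_gap: 0.0441
grasp_force: 46.1
```

servo_tool --commands "0 0 0.05 0 0 0;0 0 0.1 0 0 0;0 0 0.2 0 0 0;0 0 0.3 0 0 0;0 0 0.4 0 0 0;0 0 0.45 0 0 0;0 0 0.45 0 0 0;0 0 0.45 0 0 0"

```text
time_s: 11.2
tcp_pos: [0.6476, 0.1316, 0.2286]
tcp_rot: [0.838, 0.545, -0.001, -0.0]
contact_force: [-0.4, -0.6, -2.0]
finger_gap: 0.0437
grasp_force: 46.1
```

```bash
python3 look.py b wrist
```

```text
[0.64761434 0.13156048 0.22858215] 0.04366377757604354
wrist 0.96 3737 [ 92. 143.] [0.4637 0.2457 1.2309] yaw 1.231 0.101
wrist 0.79 2920 [232. 199.] [0.5552 0.147  1.9348] yaw 1.935 0.077
wrist 0.66 5585 [324. 215.] [0.6348 0.1124 1.3451] yaw 1.345 0.518
wrist 0.58 3697 [265.  59.] [0.6412 0.2441 1.6869] yaw 1.687 0.038
```

View pics/b_wrist.png

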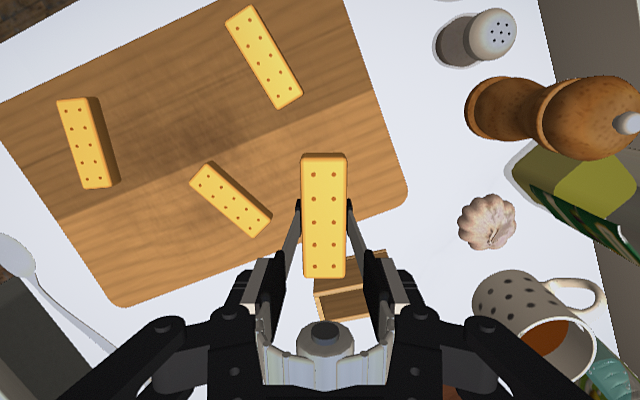

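The first finger is held level with its holes up, spanning (302..347, 153..278). I carry it over the tray and look from there.

servo_tool --commands "0 -0.15 0 0 0 0.12;0 -0.35 0 0 0 0.23;0.03 -0.55 0 0 0 0.35;0.03 -0.75 0 0 0 0.461;0.03 -0.9 0 0 0 0.461;0.03 -1 0 0 0 0.461;0.03 -1 0 0 0 0.461;0.03 -1 0 0 0 0.461;0.03 -1 0 0 0 0.461"

```text
time_s: 12.2
tcp_pos: [0.6554, -0.1172, 0.2286]
tcp_rot: [0.726, 0.687, -0.0, -0.001]
contact_force: [-0.7, 0.8, -1.9]
finger_gap: 0.0439
grasp_force: 46.1
```

```bash
python3 - <<'E'
from h import *
st=env.read_state(); im,c=snap("wrist","t1.png"); o=np.array(st["tcp_pos"]);T=R.from_quat(st["tcp_rot"]).as_matrix()
print(o,np.arctan2(T[1,1],T[0,1]),T[2])
for r in eyes.trace("wrist","shortbread1")[:2]:
    f=fit([(c,r["region"])],(.08,.028,.02),o[2]-.096,o,[np.pi/2-.06]); print(r["score"],r["region"].sum(),f, T.T@(np.array([*f[0][:2],0])-o))
t=eyes.trace("wrist","tray")[0]; print(t["score"],t["region"].sum())
E
```

```text
[ 0.65541396 -0.11718897  0.22863313] -0.05488143108947658 [ 8.20828842e-04 -1.50336891e-03 -9.99998533e-01]
0.94 28683
```

View pics/t1.png

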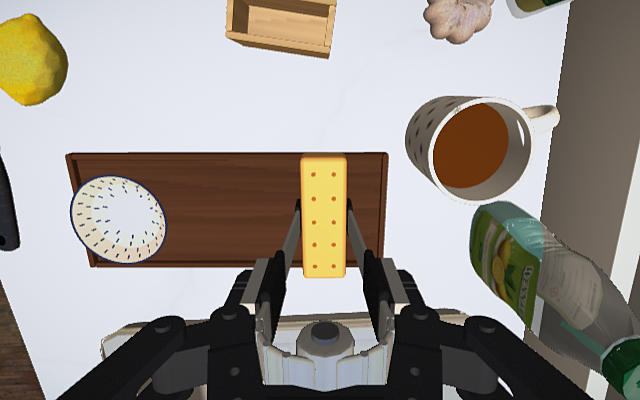

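The tray's rim corners are at about (66,154), (389,153) and (383,266), with the held finger at (302..347, 153..278). I refine the edges numerically.

```bash
cat > tray.py <<'E'
from h import *
def edges(fn,cols,rows,c):
    im=cv2.GaussianBlur(cv2.imread(fn),(3,3),0).astype(float).mean(2)
    top=[]
    for x in cols:
        g=np.diff(im[120:200,x]); k=g.argmin(); top.append([x,120+k+.5])
    rt=[]
    for y in rows:
        g=np.diff(im[y,355:420]); k=g.argmax(); rt.append([355+k+.5,y])
    return np.array(top),np.array(rt)
E
python3 - <<'E'
from tray import *
c=cam("wrist"); t,r=edges("pics/t1.png",list(range(80,295,5))+list(range(352,384,4)),range(165,255,5),c)
for q in(t,r): print(np.polyfit(q[:,0],q[:,1],1) if q is t else np.polyfit(q[:,1],q[:,0],1), np.median(q,0))
a,b=np.polyfit(t[:,0],t[:,1],1); e,f=np.polyfit(r[:,1],r[:,0],1)
def line(P): m=P[:,:2].mean(0);u=np.linalg.svd(P[:,:2]-m)[2][0];return m,u*np.sign(u[0] if abs(u[0])>.5 else u[1])
for z in(.013,):
    m1,u1=line(unproj(c,[[x,a*x+b] for x in(80,380)],z)); m2,u2=line(unproj(c,[[e*y+f,y] for y in(165,250)],z))
    k=np.linalg.solve(np.c_[u1,-u2],m2-m1); C=m1+k[0]*u1; print(z,"left rim angle",np.arctan2(u1[1],u1[0]),"end angle",np.arctan2(u2[1],u2[0])-np.pi/2,"outer corner",C)
o=np.array(env.read_state()["tcp_pos"]);z=o[2]-.076
print("bread top",unproj(c,[[302,157],[347,157],[302,275],[346,275]],z)-o)
im=cv2.imread("pics/t1.png");cv2.imwrite("pics/t1c.png",cv2.resize(im[140:290,270:400],(520,600),interpolation=cv2.INTER_CUBIC))
E
```

```text
[-2.86396397e-03  1.52307226e+02] [205.  151.5]
[-5.26315789e-02  3.96476608e+02] [385.5 207.5]
0.013 left rim angle -0.05097442744491677 end angle -0.05075146200375413 outer corner [ 0.71661544 -0.09972151]
bread top [[-0.01262701  0.04248082 -0.076     ]
 [ 0.01329292  0.04108412 -0.076     ]
 [-0.01825388 -0.03398626 -0.076     ]
 [ 0.01001397 -0.035497   -0.076     ]]
```

View pics/t1c.png

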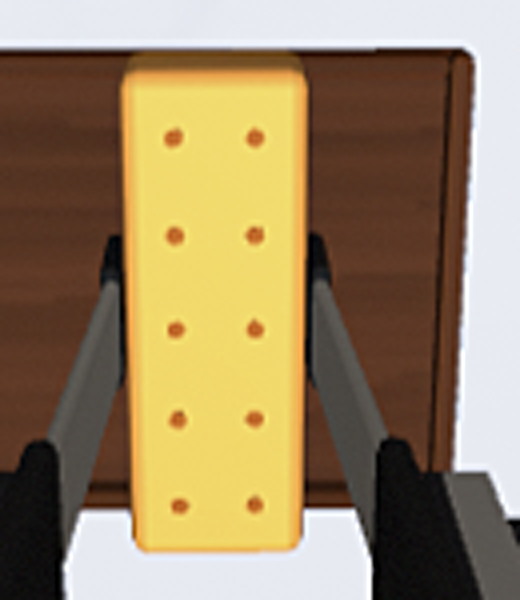

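```bash
python3 go.py .6840 -.1491 .0135 -.051 .003 -.002; python3 -c "
from h import *
c=cam('wrist');print(unproj(c,[[407,130],[430,170]],.088))"
```

```text
tcp [ 0.6557 -0.1171  0.2293] target [ 0.6858 -0.1522  0.1025] units [ 0.121 -0.14  -0.507] turn 0.004 tilt [ 0. -0. -1.]
[[ 0.71762482 -0.07084782  0.088     ]
 [ 0.73582555 -0.10223222  0.088     ]]
```

servo_tool --commands "0.06 -0.07 0 0 0 0;0.121 -0.14 -0.05 0 0 0;0.121 -0.14 -0.2 0 0 0;0.121 -0.14 -0.35 0 0 0;0.121 -0.14 -0.43 0 0 0;0.121 -0.14 -0.47 0 0 0;0.121 -0.14 -0.49 0 0 0;0.121 -0.14 -0.507 0 0 0;0.121 -0.14 -0.507 0 0 0;0.121 -0.14 -0.507 0 0 0"

```text
time_s: 13.35
tcp_pos: [0.6867, -0.1537, 0.1042]
tcp_rot: [0.727, 0.687, 0.0, 0.001]
contact_force: [-0.5, 0.6, -0.2]
finger_gap: 0.0436
grasp_force: 46.3
```

servo_tool --commands "0 0.004 0 0 0 0;0 0.008 0 0 0 0;0 0.012 0 0 0 0;0 0.016 0 0 0 0;0.001 0.02 0 0 0 0;0.001 0.022 0 0 0 0;0.001 0.025 0 0 0 0;0.001 0.028 0 0 0 0;0.001 0.028 0 0 0 0;0.001 0.028 0 0 0 0"

```text
time_s: 14.35
tcp_pos: [0.6863, -0.1467, 0.1029]
tcp_rot: [0.727, 0.687, -0.0, 0.0]
contact_force: [-0.3, -1.7, -0.7]
finger_gap: 0.0438
grasp_force: 46.3
```

servo_tool --commands "0 0.0 -0.004 0 0 0;0 0 -0.008 0 0 0;0 0.004 -0.009 0 0 0;0 0.008 -0.009 0 0 0;0.001 0.012 -0.009 0 0 0;0.001 0.014 -0.009 0 0 0;0.001 0.014 -0.009 0 0 0;0.001 0.014 -0.009 0 0 0"

```text
time_s: 15.15
tcp_pos: [0.6865, -0.1432, 0.1007]
tcp_rot: [0.727, 0.687, -0.0, 0.0]
contact_force: [-0.3, -3.5, 0.4]
finger_gap: 0.0433
grasp_force: 46.3
```

servo_tool --commands "0 0 0 0 0 0;0 0 0 0 0 0;0 0 0 0 0 0;0 0 0 0 0 0;0 0 0 0 0 0" --grip 0.09

```text
time_s: 15.65
tcp_pos: [0.6864, -0.1426, 0.1004]
tcp_rot: [0.727, 0.687, 0.0, -0.0]
contact_force: [-0.2, -0.6, -0.4]
finger_gap: 0.047
grasp_force: 13.2
```

servo_tool --commands "0 0 0.03 0 0 0;0 0 0.08 0 0 0;0 0 0.15 0 0 0;0 0 0.3 0 0 0;0 0 0.5 0 0 0;0 0 0.5 0 0 0;0 0 0.5 0 0 0"

```text
time_s: 16.35
tcp_pos: [0.6878, -0.1434, 0.2299]
tcp_rot: [0.727, 0.687, 0.001, 0.003]
contact_force: [-1.7, 0.1, -0.4]
finger_gap: 0.0466
grasp_force: 13.4
```

```bash
python3 - <<'E'
from look import *
print(env.read_state()["tcp_pos"]); look("c",.005,["wrist"])
E
```

```text
[ 0.68777606 -0.14342722  0.22989157]
wrist 0.74 2307 [324. 177.] [ 0.6835 -0.1467  1.5255] yaw 1.525 0.074
```

View pics/c_wrist.png

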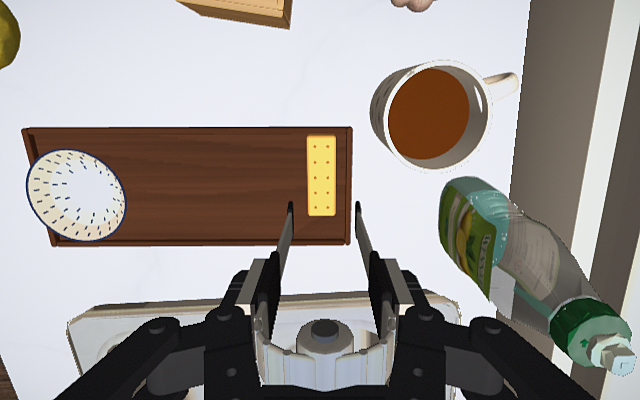

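```bash
cat > pick.py <<'E'
# pick.py fn x y : find bread nearest x,y by wrist, print units for the tip centre to it
from h import *
import sys
x0,y0=float(sys.argv[2]),float(sys.argv[3])
st=env.read_state(); im,c=snap("wrist",sys.argv[1]+".png"); T=R.from_quat(st["tcp_rot"]).as_matrix(); o=np.array(st["tcp_pos"]); cur=np.arctan2(T[1,1],T[0,1])
F=[]
for r in eyes.trace("wrist","shortbread1"):
    if r["score"]>.25 and r["region"].sum()<9000:
        F.append(fit([(c,r["region"])],(.08,.028,.02),.022,centroid(c,r["region"],.032),np.arange(4)*np.pi/4))
for f,e in F: print(f.round(4),round(e,3))
f,e=min(F,key=lambda q:np.hypot(q[0][0]-x0,q[0][1]-y0)); yaw=f[2]-np.pi/2
d=(yaw-cur+np.pi/2)%np.pi-np.pi/2; ps=cur+d; Y=np.array([np.cos(ps),np.sin(ps)]); X=np.array([-Y[1],Y[0]])
t=np.array([*(f[:2]-.002*X+.002*Y),.117])
print("tcp",o.round(4),"target",t.round(4),ps.round(3),"units",((t-o)/.25).round(3),"turn",round(d/(np.pi/4),3))
E
```

servo_tool --commands "-0.1 0.18 0 0 0 0.13;-0.2 0.36 0 0 0 0.26;-0.3 0.54 0 0 0 0.4;-0.4 0.72 0 0 0 0.53;-0.48 0.87 0 0 0 0.53;-0.53 0.95 0 0 0 0.53;-0.53 0.95 0 0 0 0.53;-0.53 0.95 0 0 0 0.53;-0.53 0.95 0 0 0 0.53;-0.53 0.95 0 0 0 0.53" --grip 0.15

```text
time_s: 17.45
tcp_pos: [0.5544, 0.0935, 0.2251]
tcp_rot: [0.57, 0.822, -0.0, -0.0]
contact_force: [-0.5, 0.5, -0.7]
finger_gap: 0.0493
grasp_force: 7.9
```

```bash
python3 pick.py d .555 .147
```

```text
[0.6401 0.245  1.6928] 0.079
[0.5555 0.1472 1.9482] 0.044
[ 0.4301  0.2305 -0.3182] 0.053
[ 0.4043 -0.0057  1.278 ] 0.48
tcp [0.5544 0.0935 0.2251] target [0.5581 0.1461 0.117 ] 0.377 units [ 0.015  0.21  -0.433] turn 0.024
```

servo_tool --commands "0.005 0.1 0 0 0 0.024;0.015 0.21 0 0 0 0.024;0.015 0.21 -0.1 0 0 0.024;0.015 0.21 -0.25 0 0 0.024;0.015 0.21 -0.36 0 0 0.024;0.015 0.21 -0.4 0 0 0.024;0.015 0.21 -0.43 0 0 0.024;0.015 0.21 -0.43 0 0 0.024;0.015 0.21 -0.43 0 0 0.024"

```text
time_s: 18.45
tcp_pos: [0.5589, 0.147, 0.1196]
tcp_rot: [0.561, 0.828, 0.001, 0.001]
contact_force: [0.3, 0.6, -0.3]
finger_gap: 0.0489
grasp_force: 7.9
```

servo_tool --commands "0 0 0 0 0 0;0 0 0 0 0 0;0 0 0 0 0 0;0 0 0 0 0 0;0 0 0 0 0 0;0 0 0 0 0 0;0 0 0 0 0 0" --grip -0.05

```text
time_s: 19.15
tcp_pos: [0.5585, 0.1471, 0.1187]
tcp_rot: [0.561, 0.828, 0.001, 0.001]
contact_force: [2.1, 0.8, 5.1]
finger_gap: 0.0439
grasp_force: 45.9
```

servo_tool --commands "0 0 0.05 0 0 0;0 0 0.1 0 0 0;0 0 0.2 0 0 0;0 0 0.3 0 0 0;0 0 0.4 0 0 0;0 0 0.45 0 0 0;0 0 0.45 0 0 0;0 0 0.45 0 0 0"

```text
time_s: 19.95
tcp_pos: [0.557, 0.147, 0.2296]
tcp_rot: [0.561, 0.828, -0.001, -0.001]
contact_force: [-0.6, 0.4, -0.5]
finger_gap: 0.0436
grasp_force: 46.2
```

```bash
cat > place.py <<'E'
# place.py k : units to bring held finger's centre over slot k (10 mm gaps, 4 mm off left rim)
from h import *
import sys
k=int(sys.argv[1]); A=-.051; u=np.array([np.cos(A),np.sin(A)]); v=np.array([-u[1],u[0]]); C=np.array([.7103,-.1064])
p=C-u*(.0245+.038*(k-1))-v*.045
st=env.read_state(); T=R.from_quat(st["tcp_rot"]).as_matrix(); o=np.array(st["tcp_pos"]); cur=np.arctan2(T[1,1],T[0,1]); d=(A-cur+np.pi/2)%np.pi-np.pi/2
t=np.array([*(p-.0025*v+.002*u),.1025])
print("tcp",o.round(4),"target",t.round(4),"units",((t-o)/.25).round(3),"turn",round(d/(np.pi/4),3))
E
python3 place.py 2
```

```text
tcp [0.557  0.147  0.2296] target [ 0.6475 -0.1508  0.1025] units [ 0.362 -1.191 -0.508] turn -0.548
```

servo_tool --commands "0.06 -0.17 0 0 0 -0.1;0.12 -0.34 0 0 0 -0.2;0.19 -0.52 0 0 0 -0.35;0.26 -0.7 0 0 0 -0.5;0.33 -0.85 0 0 0 -0.548;0.362 -0.95 0 0 0 -0.548;0.362 -0.95 0 0 0 -0.548;0.362 -0.95 0 0 0 -0.548"

```text
time_s: 20.75
tcp_pos: [0.6473, -0.0905, 0.2283]
tcp_rot: [0.725, 0.688, -0.001, -0.002]
contact_force: [0.7, 0.6, -0.6]
finger_gap: 0.0436
grasp_force: 46.2
```

servo_tool --commands "0 -0.12 0 0 0 0;0 -0.241 -0.05 0 0 0;0 -0.241 -0.2 0 0 0;0 -0.241 -0.35 0 0 0;0 -0.241 -0.43 0 0 0;0 -0.241 -0.48 0 0 0;0 -0.241 -0.5 0 0 0;0 -0.241 -0.51 0 0 0;0 -0.241 -0.51 0 0 0;0 -0.241 -0.51 0 0 0"

```text
time_s: 21.75
tcp_pos: [0.6491, -0.1509, 0.1046]
tcp_rot: [0.725, 0.689, 0.001, 0.001]
contact_force: [-0.3, 0.8, -0.4]
finger_gap: 0.0438
grasp_force: 46.2
```

```bash
python3 place.py 2; python3 -c "
from h import *
print(env.read_state()['contact_force'],env.read_state()['finger_gap']); snap('wrist','e.png')"
```

```text
tcp [ 0.6491 -0.1509  0.1046] target [ 0.6475 -0.1508  0.1025] units [-0.007  0.001 -0.008] turn 0.0
[-0.34238686  0.8317074  -0.38758406] 0.04382897983581743
```

View pics/e.png

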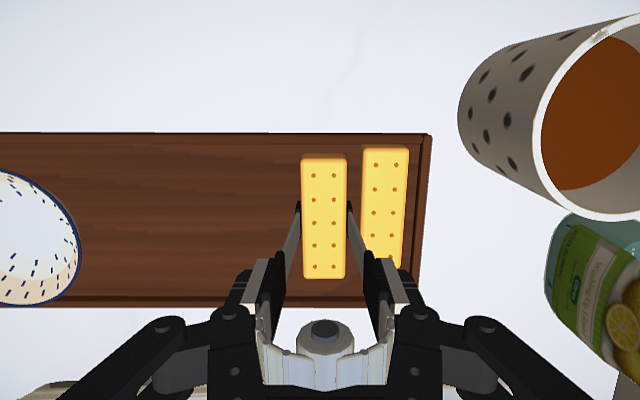

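The held finger sits beside finger 1 with about a 10 mm gap. Finger 1's end at row 149 is still a few mm off the left rim at about row 141, so I push this one further.

servo_tool --commands "0 0 -0.006 0 0 0;0 0 -0.012 0 0 0;0 0.006 -0.014 0 0 0;0 0.012 -0.014 0 0 0;0.001 0.018 -0.014 0 0 0;0.001 0.024 -0.014 0 0 0;0.001 0.03 -0.014 0 0 0;0.002 0.036 -0.014 0 0 0;0.002 0.042 -0.014 0 0 0;0.002 0.042 -0.014 0 0 0;0.002 0.042 -0.014 0 0 0"

```text
time_s: 22.9
tcp_pos: [0.6488, -0.1403, 0.0994]
tcp_rot: [0.725, 0.689, 0.0, 0.0]
contact_force: [1.6, -4.3, 1.2]
finger_gap: 0.0434
grasp_force: 46.5
```

servo_tool --commands "0 0.004 0 0 0 0;0 0.008 0 0 0 0;0 0.012 0 0 0 0;0 0.016 0 0 0 0;0.001 0.016 0 0 0 0;0.001 0.016 0 0 0 0"

```text
time_s: 23.5
tcp_pos: [0.6487, -0.1361, 0.0993]
tcp_rot: [0.725, 0.689, -0.0, -0.0]
contact_force: [-0.1, -3.9, 0.4]
finger_gap: 0.0432
grasp_force: 46.2
```

servo_tool --commands "0 0 0 0 0 0;0 0 0 0 0 0;0 0 0 0 0 0;0 0 0 0 0 0;0 0 0 0 0 0" --grip 0.09

```text
time_s: 24.0
tcp_pos: [0.6488, -0.1359, 0.0994]
tcp_rot: [0.725, 0.689, 0.0, -0.0]
contact_force: [0.4, -0.0, -0.8]
finger_gap: 0.0471
grasp_force: 14.2
```

servo_tool --commands "0 0 0.03 0 0 0;0 0 0.08 0 0 0;0 0 0.15 0 0 0;0 0 0.3 0 0 0;0 0 0.5 0 0 0;0 0 0.52 0 0 0;0 0 0.52 0 0 0"

```text
time_s: 24.7
tcp_pos: [0.6506, -0.1368, 0.2344]
tcp_rot: [0.725, 0.689, 0.002, 0.003]
contact_force: [-0.1, 0.8, -0.6]
finger_gap: 0.0467
grasp_force: 14.2
```

```bash
python3 - <<'E'
from look import *
print(env.read_state()["tcp_pos"]); look("f",.005,["wrist"])
im=cv2.imread("pics/f_wrist.png");cv2.imwrite("pics/fc.png",cv2.resize(im[100:250,250:430],(720,600),interpolation=cv2.INTER_CUBIC))
E
```

```text
[ 0.6505738  -0.13679221  0.23435985]
wrist 0.95 2366 [322. 179.] [ 0.6458 -0.1449  1.5098] yaw 1.51 0.045
wrist 0.79 2269 [360. 176.] [ 0.6834 -0.1474  1.5325] yaw 1.532 0.106
```

View pics/fc.png

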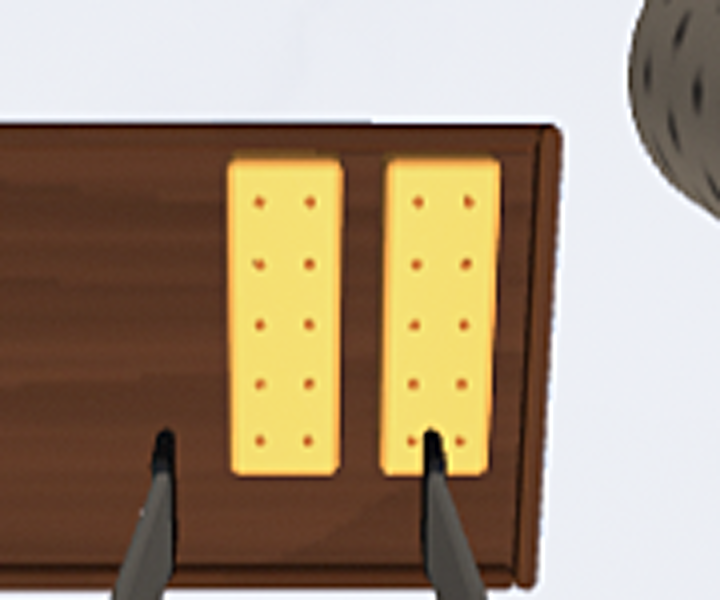

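servo_tool --commands "0 0.2 0 0 0 0;0 0.4 0 0 0 0.1;0 0.6 0 0 0 0.2;0 0.8 0 0 0 0.22;0 0.97 0 0 0 0.22;0 0.97 0 0 0 0.22;0 0.97 0 0 0 0.22" --grip 0.15

```text
time_s: 25.5
tcp_pos: [0.6479, 0.1071, 0.2275]
tcp_rot: [0.662, 0.749, -0.001, -0.001]
contact_force: [0.1, 0.6, -0.8]
finger_gap: 0.0492
grasp_force: 7.9
```

servo_tool --commands "-0.05 0.15 0 0 0 0;-0.05 0.25 0 0 0 0;-0.05 0.25 0 0 0 0;-0.05 0.25 0 0 0 0;-0.05 0.25 0 0 0 0"

```text
time_s: 26.0
tcp_pos: [0.6366, 0.1671, 0.2289]
tcp_rot: [0.664, 0.748, -0.001, -0.0]
contact_force: [-0.5, 0.9, -0.0]
finger_gap: 0.049
grasp_force: 7.9
```

```bash
python3 pick.py g .640 .245
```

```text
[0.4641 0.2462 1.2389] 0.067
[0.6412 0.2442 1.669 ] 0.081
[ 0.5308 -0.1444  2.4528] 0.567
tcp [0.6366 0.1671 0.2289] target [0.6433 0.2424 0.117 ] 0.098 units [ 0.027  0.301 -0.448] turn -0.027
```

Both fingers on the tray end level at the left rim, with their ends at crop row 158. I pick the third.

servo_tool --commands "0.01 0.15 0 0 0 -0.027;0.027 0.301 0 0 0 -0.027;0.027 0.301 -0.1 0 0 -0.027;0.027 0.301 -0.25 0 0 -0.027;0.027 0.301 -0.37 0 0 -0.027;0.027 0.301 -0.42 0 0 -0.027;0.027 0.301 -0.446 0 0 -0.027;0.027 0.301 -0.446 0 0 -0.027;0.027 0.301 -0.446 0 0 -0.027"

```text
time_s: 27.0
tcp_pos: [0.6445, 0.2441, 0.1201]
tcp_rot: [0.671, 0.742, 0.001, 0.001]
contact_force: [0.4, -0.1, -1.0]
finger_gap: 0.0493
grasp_force: 7.9
```

servo_tool --commands "0 0 0 0 0 0;0 0 0 0 0 0;0 0 0 0 0 0;0 0 0 0 0 0;0 0 0 0 0 0;0 0 0 0 0 0;0 0 0 0 0 0" --grip -0.05

```text
time_s: 27.7
tcp_pos: [0.6442, 0.2442, 0.1189]
tcp_rot: [0.671, 0.742, 0.001, 0.001]
contact_force: [3.1, 0.5, 4.9]
finger_gap: 0.0436
grasp_force: 46.2
```

servo_tool --commands "0 0 0.05 0 0 0;0 0 0.1 0 0 0;0 0 0.2 0 0 0;0 0 0.3 0 0 0;0 0 0.4 0 0 0;0 0 0.45 0 0 0;0 0 0.45 0 0 0;0 0 0.45 0 0 0"

```text
time_s: 28.5
tcp_pos: [0.6425, 0.2439, 0.2293]
tcp_rot: [0.671, 0.742, -0.001, -0.001]
contact_force: [-0.1, -0.7, -1.7]
finger_gap: 0.0435
grasp_force: 46.1
```

```bash
python3 place.py 3
```

```text
tcp [0.6425 0.2439 0.2293] target [ 0.6095 -0.1488  0.1025] units [-0.132 -1.571 -0.507] turn -0.193
```

servo_tool --commands "-0.01 -0.18 0 0 0 -0.1;-0.02 -0.36 0 0 0 -0.193;-0.03 -0.54 0 0 0 -0.193;-0.04 -0.72 0 0 0 -0.193;-0.06 -0.9 0 0 0 -0.193;-0.06 -0.9 0 0 0 -0.193;-0.06 -0.9 0 0 0 -0.193"

```text
time_s: 29.2
tcp_pos: [0.6272, 0.0183, 0.2285]
tcp_rot: [0.726, 0.688, -0.001, -0.002]
contact_force: [0.7, 0.6, -1.4]
finger_gap: 0.0433
grasp_force: 46.2
```

servo_tool --commands "-0.02 -0.18 0 0 0 0;-0.04 -0.36 0 0 0 0;-0.072 -0.54 0 0 0 0;-0.076 -0.671 0 0 0 0;-0.076 -0.671 -0.15 0 0 0;-0.076 -0.671 -0.32 0 0 0;-0.076 -0.671 -0.42 0 0 0;-0.076 -0.671 -0.48 0 0 0;-0.076 -0.671 -0.5 0 0 0;-0.076 -0.671 -0.51 0 0 0;-0.076 -0.671 -0.51 0 0 0;-0.076 -0.671 -0.51 0 0 0"

```text
time_s: 30.4
tcp_pos: [0.6103, -0.149, 0.1047]
tcp_rot: [0.725, 0.689, 0.001, 0.001]
contact_force: [-0.1, -0.6, -0.3]
finger_gap: 0.0435
grasp_force: 46.3
```

servo_tool --commands "0 0 -0.006 0 0 0;0 0 -0.012 0 0 0;0 0.006 -0.014 0 0 0;0 0.012 -0.014 0 0 0;0.001 0.018 -0.014 0 0 0;0.001 0.024 -0.014 0 0 0;0.001 0.03 -0.014 0 0 0;0.002 0.036 -0.014 0 0 0;0.002 0.042 -0.014 0 0 0;0.002 0.042 -0.014 0 0 0;0.002 0.042 -0.014 0 0 0"

```text
time_s: 31.5
tcp_pos: [0.6099, -0.1383, 0.0995]
tcp_rot: [0.725, 0.689, 0.0, 0.0]
contact_force: [0.8, -3.1, 2.1]
finger_gap: 0.0436
grasp_force: 46.5
```

servo_tool --commands "0 0.004 0 0 0 0;0 0.008 0 0 0 0;0 0.014 0 0 0 0;0 0.014 0 0 0 0;0.0 0.014 0 0 0 0"

```text
time_s: 32.0
tcp_pos: [0.6095, -0.1345, 0.0992]
tcp_rot: [0.725, 0.689, -0.0, -0.0]
contact_force: [1.5, -3.7, -0.6]
finger_gap: 0.0437
grasp_force: 46.5
```

servo_tool --commands "0 0 0 0 0 0;0 0 0 0 0 0;0 0 0 0 0 0;0 0 0 0 0 0;0 0 0 0 0 0" --grip 0.09

```text
time_s: 32.5
tcp_pos: [0.6096, -0.1345, 0.0994]
tcp_rot: [0.725, 0.689, -0.0, -0.0]
contact_force: [0.5, 0.2, -1.0]
finger_gap: 0.0466
grasp_force: 13.8
```

servo_tool --commands "0 0 0.03 0 0 0;0 0 0.08 0 0 0;0 0 0.15 0 0 0;0 0 0.3 0 0 0;0 0 0.5 0 0 0;0 0 0.52 0 0 0;0 0 0.52 0 0 0"

```text
time_s: 33.2
tcp_pos: [0.6112, -0.1353, 0.2339]
tcp_rot: [0.725, 0.689, 0.001, 0.003]
contact_force: [-0.6, -0.6, -1.7]
finger_gap: 0.0465
grasp_force: 13.8
```

servo_tool --commands "-0.08 0.17 0 0 0 -0.1;-0.16 0.34 0 0 0 -0.2;-0.25 0.5 0 0 0 -0.36;-0.35 0.7 0 0 0 -0.36;-0.43 0.87 0 0 0 -0.36;-0.48 1 0 0 0 -0.36;-0.48 1 0 0 0 -0.36" --grip 0.15

```text
time_s: 33.9
tcp_pos: [0.4868, 0.1187, 0.2279]
tcp_rot: [0.813, 0.582, -0.001, -0.001]
contact_force: [0.3, -0.9, -1.0]
finger_gap: 0.0489
grasp_force: 7.9
```

servo_tool --commands "-0.05 0.15 0 0 0 0;-0.05 0.22 0 0 0 0;-0.05 0.22 0 0 0 0;-0.05 0.22 0 0 0 0;-0.05 0.22 0 0 0 0"

```text
time_s: 34.4
tcp_pos: [0.4773, 0.1693, 0.229]
tcp_rot: [0.815, 0.579, -0.001, -0.0]
contact_force: [-0.1, 0.2, -0.9]
finger_gap: 0.0489
grasp_force: 7.9
```

```bash
python3 pick.py i .464 .246
```

```text
[0.4638 0.2465 1.2476] 0.037
[ 0.6767 -0.134   1.6289] 0.43
[ 0.6429 -0.2192  3.2311] 1.0
[ 0.6143 -0.2182  0.9778] 1.0
[ 0.3623 -0.0136  2.2536] 0.584
tcp [0.4773 0.1693 0.229 ] target [0.4651 0.2439 0.117 ] -0.323 units [-0.049  0.298 -0.448] turn 0.015
```

servo_tool --commands "-0.02 0.15 0 0 0 0.015;-0.049 0.298 0 0 0 0.015;-0.049 0.298 -0.1 0 0 0.015;-0.049 0.298 -0.25 0 0 0.015;-0.049 0.298 -0.37 0 0 0.015;-0.049 0.298 -0.42 0 0 0.015;-0.049 0.298 -0.446 0 0 0.015;-0.049 0.298 -0.446 0 0 0.015;-0.049 0.298 -0.446 0 0 0.015"

```text
time_s: 35.4
tcp_pos: [0.4662, 0.2449, 0.1196]
tcp_rot: [0.811, 0.584, 0.001, 0.0]
contact_force: [0.2, -0.3, -1.2]
finger_gap: 0.0493
grasp_force: 7.9
```

servo_tool --commands "0 0 0 0 0 0;0 0 0 0 0 0;0 0 0 0 0 0;0 0 0 0 0 0;0 0 0 0 0 0;0 0 0 0 0 0;0 0 0 0 0 0" --grip -0.05

```text
time_s: 36.1
tcp_pos: [0.466, 0.245, 0.119]
tcp_rot: [0.811, 0.585, 0.001, 0.001]
contact_force: [1.3, -0.5, 4.7]
finger_gap: 0.0439
grasp_force: 46.0
```

servo_tool --commands "0 0 0.05 0 0 0;0 0 0.1 0 0 0;0 0 0.2 0 0 0;0 0 0.3 0 0 0;0 0 0.4 0 0 0;0 0 0.45 0 0 0;0 0 0.45 0 0 0;0 0 0.45 0 0 0"

```text
time_s: 36.9
tcp_pos: [0.4643, 0.2446, 0.2297]
tcp_rot: [0.811, 0.584, -0.001, -0.0]
contact_force: [-0.7, 0.1, -1.6]
finger_gap: 0.0436
grasp_force: 46.1
```

```bash
python3 place.py 4
```

```text
tcp [0.4643 0.2446 0.2297] target [ 0.5716 -0.1469  0.1025] units [ 0.429 -1.566 -0.509] turn 0.345
```

servo_tool --commands "0.04 -0.18 0 0 0 0.1;0.08 -0.36 0 0 0 0.2;0.13 -0.54 0 0 0 0.345;0.18 -0.72 0 0 0 0.345;0.22 -0.9 0 0 0 0.345;0.22 -0.9 0 0 0 0.345;0.22 -0.9 0 0 0 0.345"

```text
time_s: 37.6
tcp_pos: [0.5191, 0.0191, 0.2287]
tcp_rot: [0.726, 0.688, -0.001, -0.002]
contact_force: [-0.2, 1.1, -0.9]
finger_gap: 0.0438
grasp_force: 46.3
```

servo_tool --commands "0.06 -0.18 0 0 0 0;0.12 -0.36 0 0 0 0;0.17 -0.54 0 0 0 0;0.205 -0.666 0 0 0 0;0.205 -0.666 -0.15 0 0 0;0.205 -0.666 -0.32 0 0 0;0.205 -0.666 -0.42 0 0 0;0.205 -0.666 -0.48 0 0 0;0.205 -0.666 -0.5 0 0 0;0.205 -0.666 -0.51 0 0 0;0.205 -0.666 -0.51 0 0 0;0.205 -0.666 -0.51 0 0 0"

```text
time_s: 38.8
tcp_pos: [0.5722, -0.147, 0.1047]
tcp_rot: [0.725, 0.689, 0.001, 0.001]
contact_force: [0.1, -0.4, -1.0]
finger_gap: 0.0435
grasp_force: 46.3
```

servo_tool --commands "0 0 -0.006 0 0 0;0 0 -0.012 0 0 0;0 0.006 -0.014 0 0 0;0 0.012 -0.014 0 0 0;0.001 0.018 -0.014 0 0 0;0.001 0.024 -0.014 0 0 0;0.001 0.03 -0.014 0 0 0;0.002 0.036 -0.014 0 0 0;0.002 0.042 -0.014 0 0 0;0.002 0.05 -0.014 0 0 0;0.002 0.054 -0.014 0 0 0;0.002 0.054 -0.014 0 0 0"

```text
time_s: 40.0
tcp_pos: [0.5716, -0.133, 0.0992]
tcp_rot: [0.725, 0.689, -0.0, -0.0]
contact_force: [1.5, -3.3, -0.0]
finger_gap: 0.0436
grasp_force: 46.5
```

servo_tool --commands "0 0 0 0 0 0;0 0 0 0 0 0;0 0 0 0 0 0;0 0 0 0 0 0;0 0 0 0 0 0" --grip 0.09

```text
time_s: 40.5
tcp_pos: [0.5715, -0.133, 0.0994]
tcp_rot: [0.725, 0.689, -0.0, -0.0]
contact_force: [0.1, -0.3, -0.5]
finger_gap: 0.0469
grasp_force: 13.1
```

servo_tool --commands "0 0 0.03 0 0 0;0 0 0.08 0 0 0;0 0 0.15 0 0 0;0 0 0.3 0 0 0;0 0 0.5 0 0 0;0 0 0.52 0 0 0;0 0 0.52 0 0 0"

```text
time_s: 41.2
tcp_pos: [0.573, -0.1338, 0.2332]
tcp_rot: [0.725, 0.689, 0.001, 0.003]
contact_force: [-0.9, -0.2, -0.9]
finger_gap: 0.0467
grasp_force: 13.2
```

servo_tool --commands "0 -0.04 0 0 0 0;0.0 -0.06 0 0 0 0;0.0 -0.06 0 0 0 0;0.0 -0.06 0 0 0 0;0.0 -0.06 0 0 0 0;0.0 -0.06 0 0 0 0;0.0 -0.06 0 0 0 0;0.0 -0.06 0 0 0 0;0.0 -0.06 0 0 0 0" --grip -0.25

```text
time_s: 42.1
tcp_pos: [0.5717, -0.1481, 0.2296]
tcp_rot: [0.725, 0.689, 0.0, 0.0]
contact_force: [-1.0, -0.6, -0.6]
finger_gap: 0.0381
grasp_force: 45.1
```

```bash
python3 - <<'E'
from look import *
st=env.read_state();print(st["tcp_pos"],st["finger_gap"],st["grasp_force"]); look("j",.005,["wrist"])
E
```

```text
[ 0.57173216 -0.14811633  0.22960296] 0.03805049690630127 45.14475658535957
wrist 0.95 2566 [364. 166.] [ 0.6075 -0.1419  1.5233] yaw 1.523 0.037
wrist 0.89 2633 [403. 164.] [ 0.6455 -0.1446  1.5235] yaw 1.524 0.074
wrist 0.69 2516 [324. 164.] [ 0.5695 -0.1409  1.5113] yaw 1.511 0.05
wrist 0.67 2824 [445. 166.] [ 0.6835 -0.1466  1.5283] yaw 1.528 0.066
```

View pics/j_wrist.png

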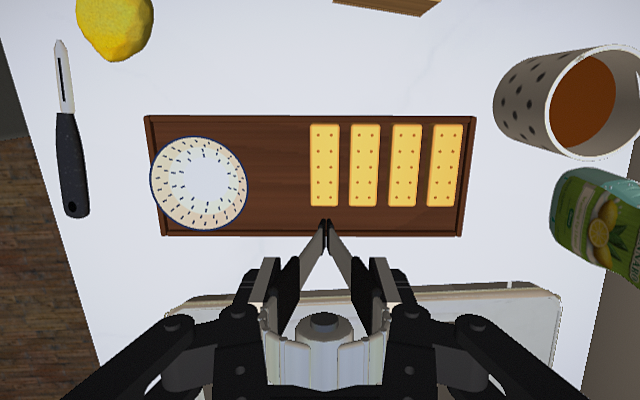

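Four evenly gapped, parallel fingers show at (325..445, 165), and the tongs are shut. Now I push the row home from behind finger 4.

```bash
python3 go.py .5415 -.1395 .014 -.051
```

```text
tcp [ 0.5717 -0.1481  0.2296] target [ 0.5434 -0.1416  0.103 ] units [-0.113  0.026 -0.506] turn 0.0 tilt [ 0.  0. -1.]
```

servo_tool --commands "-0.113 0.026 0 0 0 0;-0.113 0.026 0 0 0 0;-0.113 0.026 -0.15 0 0 0;-0.113 0.026 -0.3 0 0 0;-0.113 0.026 -0.4 0 0 0;-0.113 0.026 -0.47 0 0 0;-0.113 0.026 -0.5 0 0 0;-0.113 0.026 -0.51 0 0 0;-0.113 0.026 -0.51 0 0 0"

```text
time_s: 43.1
tcp_pos: [0.5441, -0.142, 0.1028]
tcp_rot: [0.725, 0.689, 0.0, 0.001]
contact_force: [0.5, 0.2, -0.9]
finger_gap: 0.0386
grasp_force: 45.4
```

servo_tool --commands "0.012 -0.001 0 0 0 0;0.025 -0.001 0 0 0 0;0.037 -0.002 0 0 0 0;0.05 -0.003 0 0 0 0;0.062 -0.003 0 0 0 0;0.075 -0.004 0 0 0 0;0.087 -0.004 0 0 0 0;0.1 -0.005 0 0 0 0;0.112 -0.006 0 0 0 0;0.125 -0.006 0 0 0 0;0.137 -0.007 0 0 0 0;0.15 -0.008 0 0 0 0"

```text
time_s: 44.3
tcp_pos: [0.5811, -0.1437, 0.102]
tcp_rot: [0.725, 0.689, -0.0, -0.0]
contact_force: [-1.1, 0.6, -0.0]
finger_gap: 0.0382
grasp_force: 45.4
```

servo_tool --commands "0.004 0 0 0 0 0;0.008 0 0 0 0 0;0.012 -0.001 0 0 0 0;0.016 -0.001 0 0 0 0;0.02 -0.001 0 0 0 0;0.024 -0.001 0 0 0 0;0.028 -0.001 0 0 0 0;0.028 -0.001 0 0 0 0"

```text
time_s: 45.1
tcp_pos: [0.5881, -0.144, 0.102]
tcp_rot: [0.725, 0.689, 0.0, 0.0]
contact_force: [-0.2, -0.3, -1.1]
finger_gap: 0.0389
grasp_force: 45.4
```

servo_tool --commands "0.004 0 0 0 0 0;0.008 0 0 0 0 0;0.012 -0.001 0 0 0 0;0.016 -0.001 0 0 0 0;0.016 -0.001 0 0 0 0;0.016 -0.001 0 0 0 0"

```text
time_s: 45.7
tcp_pos: [0.5921, -0.1442, 0.102]
tcp_rot: [0.725, 0.689, 0.0, 0.0]
contact_force: [-0.1, -0.4, -1.3]
finger_gap: 0.0389
grasp_force: 45.4
```

servo_tool --commands "0.004 0 0 0 0 0;0.008 0 0 0 0 0;0.008 0 0 0 0 0;0.008 0 0 0 0 0"

```text
time_s: 46.1
tcp_pos: [0.5937, -0.1441, 0.102]
tcp_rot: [0.725, 0.689, -0.0, -0.0]
contact_force: [-3.1, 0.3, 0.9]
finger_gap: 0.0383
grasp_force: 45.3
```

```bash
python3 - <<'E'
from look import *
look("k",.005,["wrist","scene"])
E
```

```text
wrist 0.85 5693 [446. 215.] [ 0.6659 -0.146   1.564 ] yaw 1.564 0.211
wrist 0.83 5828 [491. 212.] [ 0.6939 -0.1473  1.5767] yaw 1.577 0.265
wrist 0.75 4633 [355. 199.] [ 0.6095 -0.1435  1.5311] yaw 1.531 0.282
wrist 0.69 5156 [399. 210.] [ 0.6388 -0.145   1.5812] yaw 1.581 0.24
scene 0.7 307 [375. 243.] [ 0.6144 -0.1416  1.5008] yaw 1.501 0.562
scene 0.7 161 [396. 231.] [ 0.686  -0.1475  0.9285] yaw 0.928 1.55
scene 0.54 194 [399. 224.] [ 0.7121 -0.1479  1.0951] yaw 1.095 1.137
scene 0.44 137 [394. 235.] [ 0.6568 -0.1584  0.4488] yaw 0.449 1.917
```

servo_tool --commands "0.004 0 0 0 0 0;0.006 0 0 0 0 0;0.006 0 0 0 0 0;0.006 0 0 0 0 0"

```text
time_s: 46.7
tcp_pos: [0.5948, -0.1441, 0.1019]
tcp_rot: [0.725, 0.689, -0.001, -0.001]
contact_force: [-5.3, 0.5, 2.4]
finger_gap: 0.0384
grasp_force: 45.2
```

View pics/k_wrist.png

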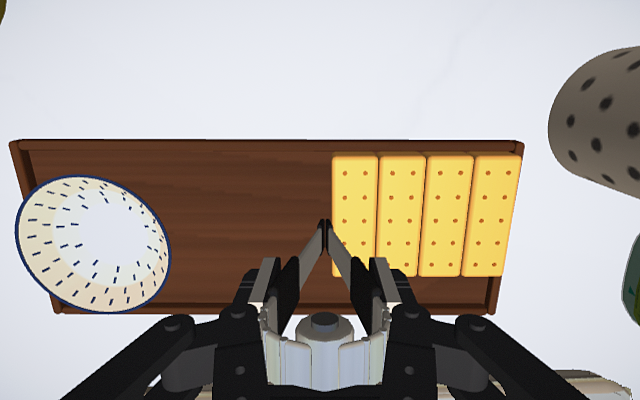

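The row is closed up, the ends are level and the pushing force is rising. I back off, lift and measure.

servo_tool --commands "-0.03 0.001 0 0 0 0;-0.06 0.003 0 0 0 0;-0.06 0.003 0.1 0 0 0;-0.06 0.003 0.25 0 0 0;-0.02 0.003 0.4 0 0 0;0.02 0.003 0.51 0 0 0;0.1 0.003 0.51 0 0 0;0.2 0.003 0.51 0 0 0;0.2 0.003 0.51 0 0 0;0.2 0.003 0.51 0 0 0;0.2 0.003 0.51 0 0 0"

```text
time_s: 47.8
tcp_pos: [0.6448, -0.1434, 0.2293]
tcp_rot: [0.725, 0.689, -0.0, -0.0]
contact_force: [-0.2, 1.2, -0.7]
finger_gap: 0.0389
grasp_force: 45.7
```

```bash
python3 - <<'E'
from h import *
A=-.051; u=np.array([np.cos(A),np.sin(A)]); v=np.array([-u[1],u[0]])
st=env.read_state(); im,c=snap("wrist","l.png"); print(st["tcp_pos"])
for r in eyes.trace("wrist","shortbread1"):
    if r["region"].sum()<6000 and r["score"]>.3:
        f,e=fit([(c,r["region"])],(.08,.028,.02),.005,centroid(c,r["region"],.015),[np.pi/2+A]); d=f[:2]-np.array([.7103,-.1064]); print("u,v",(d@u).round(4),(d@v).round(4),"dyaw",round(f[2]-np.pi/2-A,3),round(e,3))
# edge rows along columns through the tongue of each finger: yellow top-edge rows and dark tray/rim transitions
hsv=cv2.cvtColor(im,cv2.COLOR_RGB2HSV); m=((hsv[...,0]>15)&(hsv[...,0]<35)&(hsv[...,2]>150)&(hsv[...,1]>80)).astype(np.uint8)
n,l,s,_=cv2.connectedComponentsWithStats(m); i=1+s[1:,4].argmax(); x,y,w,h,a=s[i]; print("yellow",s[i])
g=im.astype(float).mean(2)
for X in range(x+6,x+w-4,12):
    ys=np.nonzero(l[:,X]==i)[0]; col=g[:,X]; k=ys[0]-30+np.diff(col[ys[0]-30:ys[0]-2]).argmin()
    print(X,"rim outer",k,"yellow from",ys[0],"to",ys[-1], np.round(col[k:ys[0]+2]).astype(int).tolist())
E
```

```text
[ 0.64477144 -0.14336853  0.22927722]
u,v -0.0702 -0.0411 dyaw 0.008 0.055
u,v -0.0141 -0.0412 dyaw 0.014 0.111
u,v -0.0987 -0.0416 dyaw -0.021 0.108
u,v -0.0424 -0.0412 dyaw 0.003 0.065
yellow [   0    0   55   72 3331]
6 rim outer -28 yellow from 0 to 55 []
18 rim outer -24 yellow from 0 to 66 []
30 rim outer -18 yellow from 0 to 70 []
42 rim outer -29 yellow from 0 to 66 []
```

```bash
python3 - <<'E'
from h import *
c=cam("wrist")
import types
def camat(p):
    st=dict(env.read_state()); st["tcp_pos"]=np.array(p); return cam("wrist",st)
print(unproj(camat([.5717,-.148,.2296]),[[552,190],[585,265]],.05),unproj(camat([.6878,-.1434,.2299]),[[440,210],[462,280]],.05))
A=-.051; u=np.array([np.cos(A),np.sin(A)]); v=np.array([-u[1],u[0]]);C=np.array([.7103,-.1064])
print([C+a*u-.0972*v for a in(-.0282,-.0844)])
E
python3 go.py .6780 -.2021 .014 -.051
```

```text
[[ 0.77248351 -0.16609044  0.05      ]
 [ 0.81498652 -0.24313475  0.05      ]] [[ 0.78963408 -0.17551127  0.05      ]
 [ 0.81457416 -0.24909649  0.05      ]]
[array([ 0.67718161, -0.20203604]), array([ 0.62105469, -0.19917108])]
tcp [ 0.6448 -0.1434  0.2294] target [ 0.6799 -0.2042  0.103 ] units [ 0.14  -0.243 -0.506] turn 0.001 tilt [ 0. -0. -1.]
```

servo_tool --commands "0.138 -0.1 0 0 0 0;0.138 -0.243 0 0 0 0;0.138 -0.243 0 0 0 0;0.138 -0.243 -0.15 0 0 0;0.138 -0.243 -0.3 0 0 0;0.138 -0.243 -0.4 0 0 0;0.138 -0.243 -0.46 0 0 0;0.138 -0.243 -0.49 0 0 0;0.138 -0.243 -0.503 0 0 0;0.138 -0.243 -0.503 0 0 0;0.138 -0.243 -0.503 0 0 0" --grip 0.016

```text
time_s: 49.0
tcp_pos: [0.6809, -0.2046, 0.1056]
tcp_rot: [0.725, 0.689, 0.0, 0.001]
contact_force: [0.3, -0.7, -1.0]
finger_gap: 0.0436
grasp_force: 21.9
```

servo_tool --commands "0 0.004 0 0 0 0;0 0.008 0 0 0 0;0.001 0.012 0 0 0 0;0.001 0.016 0 0 0 0;0.001 0.02 0 0 0 0;0.001 0.024 0 0 0 0;0.001 0.024 0 0 0 0;0.001 0.024 0 0 0 0"

```text
time_s: 49.8
tcp_pos: [0.6802, -0.1982, 0.1037]
tcp_rot: [0.725, 0.689, -0.0, -0.0]
contact_force: [-0.0, 0.6, -0.5]
finger_gap: 0.0433
grasp_force: 21.9
```

servo_tool --commands "0 0.004 0 0 0 0;0 0.008 0 0 0 0;0 0.008 0 0 0 0;0 0.008 0 0 0 0"

```text
time_s: 50.2
tcp_pos: [0.6802, -0.1962, 0.1038]
tcp_rot: [0.725, 0.689, -0.0, -0.0]
contact_force: [-0.8, -0.0, -1.3]
finger_gap: 0.0439
grasp_force: 21.9
```

servo_tool --commands "0 0.004 0 0 0 0;0 0.008 0 0 0 0;0 0.008 0 0 0 0;0 0.008 0 0 0 0"

```text
time_s: 50.6
tcp_pos: [0.6802, -0.1942, 0.1038]
tcp_rot: [0.725, 0.689, 0.0, 0.0]
contact_force: [1.4, 0.1, -0.3]
finger_gap: 0.043
grasp_force: 21.9
```

servo_tool --commands "0 0.004 0 0 0 0;0 0.004 0 0 0 0;0 0.004 0 0 0 0"

```text
time_s: 50.9
tcp_pos: [0.6802, -0.1932, 0.1038]
tcp_rot: [0.725, 0.689, 0.0, 0.0]
contact_force: [0.6, -0.6, -0.0]
finger_gap: 0.0431
grasp_force: 21.9
```

servo_tool --commands "0 0.004 0 0 0 0;0 0.004 0 0 0 0;0 0.004 0 0 0 0"

```text
time_s: 51.2
tcp_pos: [0.6802, -0.1921, 0.1038]
tcp_rot: [0.725, 0.689, 0.0, -0.0]
contact_force: [1.3, 0.5, 0.1]
finger_gap: 0.0436
grasp_force: 21.9
```

```bash
cat > row.py <<'E'
from h import *
import sys
A=-.051; u=np.array([np.cos(A),np.sin(A)]); v=np.array([-u[1],u[0]])
st=env.read_state(); im,c=snap("wrist",sys.argv[1]+".png"); print(st["tcp_pos"],st["contact_force"])
for r in eyes.trace("wrist","shortbread1"):
    if r["region"].sum()<7000 and r["score"]>.3:
        f,e=fit([(c,r["region"])],(.08,.028,.02),.005,centroid(c,r["region"],.015),[np.pi/2+A]); d=f[:2]-np.array([.7103,-.1064]); print("u,v",(d@u).round(4),(d@v).round(4),"dyaw",round(f[2]-np.pi/2-A,3),round(e,3))
E
python3 row.py m
```

```text
[ 0.6802236  -0.1921374   0.10379347] [1.29998681 0.46949076 0.09373366]
u,v -0.0144 -0.0415 dyaw 0.006 0.05
u,v -0.0704 -0.0413 dyaw -0.005 0.115
u,v -0.042 -0.041 dyaw 0.007 0.028
u,v -0.0978 -0.0413 dyaw 0.0 0.203
```

The row reads tight: u is -14, -42, -70 and -98 mm, all four v are equal, and the yaws agree within 0.01 rad. The tongs have tilted in the pads a little from the pushes. I lift clear towards the caddy and measure that tilt.

servo_tool --commands "0 0 0.1 0 0 0;0 0 0.25 0 0 0;0 0 0.4 0 0 0;0 0 0.56 0 0 0;-0.1 0.2 0.56 0 0 -0.1;-0.2 0.4 0.56 0 0 -0.186;-0.21 0.6 0.56 0 0 -0.186;-0.21 0.7 0.56 0 0 -0.186;-0.21 0.7 0.56 0 0 -0.186;-0.21 0.7 0.56 0 0 -0.186;-0.21 0.7 0.56 0 0 -0.186" --grip 0.15

```text
time_s: 52.4
tcp_pos: [0.6279, -0.0182, 0.2439]
tcp_rot: [0.774, 0.634, -0.0, 0.0]
contact_force: [0.5, -0.5, -0.9]
finger_gap: 0.0493
grasp_force: 7.9
```

```bash
cat > tips.py <<'E'
from h import *
import sys
st=env.read_state(); im,c=snap("wrist",sys.argv[1]+".png"); T=R.from_quat(st["tcp_rot"]).as_matrix(); o=np.array(st["tcp_pos"]); print(o,np.arctan2(T[1,1],T[0,1]))
for r in eyes.trace("wrist","tongs")[:3]:
    m=r["region"]; print(r["score"],m.sum(),np.nonzero(m.any(1))[0][[0,-1]])
    for s in(slice(260,312),slice(340,400)):
        ys,xs=np.nonzero(m[:,s])
        if len(ys): k=ys<ys.min()+4; print("  tip",xs[k].mean()+s.start,ys.min())
for a in(0,.05,.1,.15,.2):  # tilt about the pad axis: predicted pixel of the tip's upper lower-edge corner
    P=[o+T@[.002+.010*np.cos(a)-.0905*np.sin(a)-.0,q*.0245-.002,-.005+.094*np.cos(a)+.010*np.sin(a)] for q in(-1,1)]; print(a,proj(c,P).round(1).tolist())
print(proj(cam("wrist",st),[o]),"caddy")
for r in eyes.trace("wrist","caddy")[:2]: print(r["score"],r["region"].sum(),r["position"])
g=im.astype(int).mean(2); 
for X in(282,284,286,288,361,363,365,367): print(X,g[190:240:2,X].astype(int).tolist())
E
python3 tips.py n
```

```text
[ 0.62791432 -0.01815673  0.24385242] -0.19827667348813435
0.86 11964 [219 391]
  tip 287.0 219
  tip 363.5 219
0.44 3014 [ 69 132]
0 [[286.0, 198.9], [363.0, 198.9]]
0.05 [[286.3, 205.4], [362.7, 205.5]]
0.1 [[286.6, 212.0], [362.4, 212.1]]
0.15 [[286.8, 218.7], [362.2, 218.7]]
0.2 [[287.0, 225.4], [362.0, 225.4]]
[[329.2729151  291.70801123]] caddy
0.9 4472 [319.2, 143.5]
282 [212, 213, 213, 212, 213, 212, 211, 212, 213, 213, 212, 212, 213, 212, 213, 213, 215, 219, 221, 221, 221, 218, 204, 64, 53]
284 [212, 212, 213, 214, 212, 212, 213, 212, 213, 213, 213, 212, 213, 213, 217, 222, 164, 79, 0, 0, 14, 49, 59, 62, 62]
286 [212, 213, 211, 212, 212, 212, 212, 211, 211, 212, 212, 211, 212, 214, 189, 0, 3, 10, 25, 51, 65, 64, 59, 58, 58]
288 [212, 212, 213, 213, 212, 212, 212, 212, 213, 213, 212, 212, 212, 214, 185, 14, 5, 7, 0, 9, 24, 30, 31, 32, 31]
361 [211, 212, 211, 211, 210, 211, 211, 210, 210, 210, 208, 209, 209, 209, 214, 131, 97, 101, 99, 76, 34, 2, 13, 17, 17]
363 [211, 211, 210, 210, 210, 209, 209, 207, 208, 209, 210, 211, 210, 212, 187, 0, 9, 1, 22, 33, 64, 58, 57, 56, 56]
365 [212, 211, 210, 210, 210, 208, 207, 208, 208, 210, 210, 211, 211, 211, 205, 67, 34, 2, 11, 27, 60, 64, 62, 60, 56]
367 [211, 211, 210, 209, 208, 207, 208, 210, 210, 211, 210, 210, 212, 211, 212, 219, 228, 234, 216, 179, 202, 24, 67, 67, 63]
```

servo_tool --commands "0.004 0.05 0 0.1 -0.02 0;0.004 0.119 0 0.187 -0.038 0;0.004 0.119 0 0.187 -0.038 0;0.004 0.119 0 0.187 -0.038 0;0.004 0.119 0 0.187 -0.038 0;0.004 0.119 0 0.187 -0.038 0"

```text
time_s: 53.15
tcp_pos: [0.6288, 0.0122, 0.2439]
tcp_rot: [0.771, 0.632, 0.058, -0.047]
contact_force: [0.2, -0.2, -1.5]
finger_gap: 0.049
grasp_force: 7.9
```

```bash
python3 - <<'E'
from h import *
st=env.read_state(); im,c=snap("wrist","p.png"); o=np.array(st["tcp_pos"]); T=R.from_quat(st["tcp_rot"]).as_matrix(); print(o,T.round(3))
g=im.astype(int).mean(2)
m=eyes.trace("wrist","tongs")[0]["region"]; b=-.198;Y=np.array([np.cos(b),np.sin(b),0]);X=np.array([-Y[1],Y[0],0])
for s in(slice(260,312),slice(340,400)):
    ys,xs=np.nonzero(m[:,s]); k=ys<ys.min()+4; print("tip",xs[k].mean()+s.start,ys.min())
gp=o-.005*T[:,2]
for e in(-.004,0,.004): print(e,proj(c,[gp+(.002+e+.010)*X+(q*.0245-.002)*Y-[0,0,.094] for q in(-1,1)]).round(1).tolist())
r=[q for q in eyes.trace("wrist","caddy") if 2500<q["region"].sum()<9000]
for q in r[:2]: print(q["score"],q["region"].sum(),fit([(c,q["region"])],(.08,.038,.062),0,[.628,.012],[-.197]))
E
```

```text
[0.62884281 0.01221071 0.24385607] [[ 0.194  0.981  0.03 ]
 [ 0.97  -0.196  0.146]
 [ 0.149  0.001 -0.989]]
tip 287.0 219
tip 363.5 220
-0.004 [[286.9, 225.2], [362.0, 225.3]]
0 [[286.8, 219.2], [362.1, 219.3]]
0.004 [[286.7, 213.2], [362.2, 213.3]]
0.74 3991 (array([ 0.62713309,  0.01335976, -0.19666084]), np.float64(0.06370583813580556))
```

Tips and caddy centre agree within 1 mm, so I lower.

servo_tool --commands "0 0 -0.1 0 0 0;0 0 -0.2 0 0 0;0 0 -0.28 0 0 0;0 0 -0.34 0 0 0;0 0 -0.4 0 0 0;0 0 -0.46 0 0 0;0 0 -0.52 0 0 0;0 0 -0.56 0 0 0;0 0 -0.58 0 0 0;0 0 -0.59 0 0 0;0 0 -0.59 0 0 0;0 0 -0.59 0 0 0"

```text
time_s: 54.5
tcp_pos: [0.6292, 0.0125, 0.097]
tcp_rot: [0.771, 0.632, 0.058, -0.047]
contact_force: [0.7, -1.0, -1.1]
finger_gap: 0.0491
grasp_force: 7.9
```

servo_tool --commands "0 0 -0.004 0 0 0;0 0 -0.008 0 0 0;0 0 -0.008 0 0 0"

```text
time_s: 54.8
tcp_pos: [0.6289, 0.0125, 0.0945]
tcp_rot: [0.771, 0.632, 0.058, -0.047]
contact_force: [0.0, -0.3, -1.2]
finger_gap: 0.0491
grasp_force: 7.6
```

servo_tool --commands "0 0 0 0 0 0;0 0 0 0 0 0;0 0 0 0 0 0;0 0 0 0 0 0;0 0 0 0 0 0;0 0 0 0 0 0;0 0 0 0 0 0;0 0 0 0 0 0" --grip 1

```text
time_s: 55.6
tcp_pos: [0.6287, 0.0125, 0.0943]
tcp_rot: [0.771, 0.632, 0.058, -0.047]
contact_force: [-0.4, -0.7, 0.1]
finger_gap: 0.0851
grasp_force: 0.0
```

servo_tool --commands "0 0 0.05 0 0 0;0 0 0.12 0 0 0;0 0 0.25 0 0 0;0 0 0.4 0 0 0;0 0 0.55 0 0 0;0 0 0.65 0 0 0;0 -0.1 0.7 -0.1 0.02 0;0 -0.2 0.7 -0.187 0.038 0;0 -0.25 0.7 -0.187 0.038 0;0 -0.25 0.7 -0.187 0.038 0;0 -0.25 0.7 -0.187 0.038 0"

```text
time_s: 56.7
tcp_pos: [0.6284, -0.0499, 0.2692]
tcp_rot: [0.774, 0.634, 0.0, -0.001]
contact_force: [-0.1, 0.5, -0.1]
finger_gap: 0.0852
grasp_force: 0.0
```

```bash
python3 row.py q; python3 - <<'E'
from h import *
for n in("wrist","scene","side"):
    im,c=snap(n,f"q_{n}.png")
    for r in eyes.trace(n,"tongs")[:3]:
        m=r["region"]
        if m.sum()<4000: ys,xs=np.nonzero(m); print(n,"tongs",round(r["score"],2),m.sum(),xs.min(),xs.max(),ys.min(),ys.max(),np.round(r["position"]),centroid(c,m,.1).round(3))
    for th in("lemon","mug","garlic"):
        q=eyes.trace(n,th)[:1]
        if q: print(n,th,round(q[0]["score"],2),np.round(q[0]["position"]))
E
```

```text
[ 0.62840395 -0.0498513   0.26920095] [-0.05462774  0.51320382 -0.10013796]
u,v -0.0705 -0.0421 dyaw 0.004 0.07
u,v -0.0422 -0.0416 dyaw 0.013 0.078
u,v -0.0986 -0.0414 dyaw 0.006 0.083
u,v -0.0145 -0.0431 dyaw 0.047 0.175
wrist tongs 0.76 1828 277 344 95 129 [309. 113.] [0.627 0.013 0.1  ]
wrist tongs 0.68 700 277 305 95 124 [289. 112.] [0.611 0.016 0.1  ]
wrist lemon 0.83 [106. 164.]
wrist mug 0.94 [488. 180.]
wrist garlic 0.7 [457.  69.]
scene tongs 0.67 396 318 337 177 213 [324. 190.] [0.633 0.017 0.1  ]
scene lemon 0.88 [289. 277.]
scene mug 0.82 [388. 194.]
scene garlic 0.71 [363. 277.]
side tongs 0.85 378 306 329 167 203 [323. 179.] [0.631 0.003 0.1  ]
side lemon 0.73 [410. 225.]
side mug 0.8 [278. 164.]
side garlic 0.82 [264. 197.]
```

```bash
python3 - <<'E'
from h import *
for n in("wrist","scene","side"):
    im,c=snap(n); t=eyes.trace(n,"tray"); b=eyes.trace(n,"shortbread1"); h=eyes.trace(n,"dish")
    reg=t[0]["region"].copy()
    for q in b:
        if q["region"].sum()<7000: reg|=q["region"]
    k=np.zeros_like(reg,np.uint8); cv2.fillConvexPoly(k,cv2.convexHull(np.argwhere(reg)[:,::-1].astype(np.int32)),1)
    f,e=fit([(c,k>0)],(.316,.124,.013),0,[.557,-.155],[-.052]); print(n,t[0]["score"],f.round(4),round(e,3))
    u=np.array([np.cos(f[2]),np.sin(f[2])]);v=np.array([-u[1],u[0]])
    for q in b:
        if q["region"].sum()<7000 and n=="wrist":
            p,_=fit([(c,q["region"])],(.08,.028,.02),.005,centroid(c,q["region"],.015),[np.pi/2-.051]); d=p[:2]-f[:2]; print((d@u*1000).round(1),(d@v*1000).round(1))
E
```

```text
wrist 0.63 [ 0.5553 -0.1554 -0.0517] 0.036
81.8 14.4
53.7 14.8
110.1 15.5
138.1 14.8
scene 0.6 [ 0.5608 -0.1558 -0.0596] 0.025
side 0.65 [ 0.5581 -0.1437 -0.0063] 0.249
```

servo_tool --commands "0.03 -0.18 0 0 0 0.1;0.06 -0.36 -0.1 0 0 0.187;0.09 -0.54 -0.3 0 0 0.187;0.09 -0.54 -0.48 0 0 0.187;0.09 -0.54 -0.48 0 0 0.187;0.09 -0.54 -0.48 0 0 0.187;0.09 -0.54 -0.48 0 0 0.187;0.09 -0.54 -0.48 0 0 0.187"

```text
time_s: 58.95
tcp_pos: [0.653, -0.1846, 0.1529]
tcp_rot: [0.724, 0.69, 0.001, 0.002]
contact_force: [-0.2, 0.5, 0.2]
finger_gap: 0.0857
grasp_force: 0.0
```

```bash
python3 - <<'E'
from h import *
st=env.read_state(); im,c=snap("wrist","r.png"); print(st["tcp_pos"],"cam",(-c[1].T@c[2]).round(4))
A=-.051; u=np.array([np.cos(A),np.sin(A)]); v=np.array([-u[1],u[0]]);C=np.array([.7103,-.1064])
g=im.astype(int)
for a in(-.014,-.030,-.042,-.056-.014,-.098,-.125):
    s=np.arange(-.012,.016,.001)   # v coordinate at z=.013, colour profile
    P=np.array([[*(C+a*u+q*v),.013] for q in s]); px=np.round(proj(c,P)).astype(int)
    print(a,[ "%d:%d/%d/%d"%(round(q*1000),*g[y,x]) for q,(x,y) in zip(s,px)])
E
```

```text
[ 0.65296796 -0.18459019  0.15286902] cam [ 0.6545 -0.1035  0.2814]
-0.014 ['-12:239/217/111', '-11:239/218/112', '-10:238/218/110', '-9:238/217/111', '-8:238/218/111', '-7:239/218/112', '-6:238/217/110', '-5:239/221/112', '-4:237/211/109', '-3:234/194/97', '-2:215/148/71', '-1:130/88/41', '0:83/45/25', '1:84/48/30', '2:82/51/36', '3:80/48/31', '4:61/21/0', '5:153/152/159', '6:232/235/243', '7:228/231/238', '8:228/231/238', '9:227/230/237', '10:227/230/237', '11:227/230/237', '12:227/230/237', '13:227/230/237', '14:227/230/237', '15:227/230/237']
-0.03 ['-12:237/200/101', '-11:236/201/100', '-10:236/202/100', '-9:237/204/102', '-8:237/203/102', '-7:237/204/102', '-6:237/206/105', '-5:238/208/106', '-4:234/204/103', '-3:231/190/95', '-2:210/145/67', '-1:122/82/39', '0:83/45/29', '1:83/49/31', '2:80/49/33', '3:79/48/30', '4:67/29/5', '5:108/97/98', '6:236/240/247', '7:228/231/238', '8:227/230/237', '9:227/229/237', '10:226/230/237', '11:227/230/237', '12:226/229/237', '13:226/229/236', '14:226/229/236', '15:225/228/236']
-0.042 ['-12:239/218/112', '-11:239/218/114', '-10:239/219/113', 
[... 1137 characters left out ...]
:82/49/33', '2:82/49/34', '3:84/49/32', '4:82/46/25', '5:197/204/219', '6:237/242/249', '7:226/229/237', '8:226/229/236', '9:226/229/236', '10:226/229/236', '11:226/229/237', '12:226/229/237', '13:225/229/236', '14:226/229/237', '15:226/229/236']
-0.125 ['-12:75/45/31', '-11:74/46/30', '-10:81/47/32', '-9:84/51/34', '-8:88/54/37', '-7:90/53/35', '-6:90/54/36', '-5:92/55/38', '-4:88/53/34', '-3:89/55/35', '-2:90/55/36', '-1:74/43/28', '0:78/45/27', '1:83/50/33', '2:82/48/33', '3:82/51/35', '4:78/43/26', '5:198/206/221', '6:239/244/251', '7:227/230/237', '8:227/230/237', '9:226/230/237', '10:227/230/237', '11:226/229/236', '12:226/229/236', '13:227/230/237', '14:226/229/236', '15:225/228/236']
```

The close view shows the finger ends meeting the rim's inner edge, both at about -1 mm in my frame, on all four. The row is flush, the tongs are back in place, and I hand the job in.

```bash
python3 -c "
from workcell import env
print(env.close_job())"
```

```text
the job is handed in; nothing more can be done
None
```

All four shortbread fingers on the board are laid in one tight row on the tray, against the far rim and flush with the left rim; the tongs are back in their caddy, I saw no sign that the lemon, mug or garlic was touched, and the job is handed in.

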